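# Square a stack of wafer sample carriers in the cam fixture

### The job

Take the clear blue dust lid off the magazine of the blue fixture and lay it flat on the black mat, then load every white sample carrier on the bench flat into the magazine, lengthwise, on top of the closed gate. Draw the red-handled slide gate out to its end stop so that the stack drops onto the fixture's floor, then crank the cam until the pusher's roller rests in the cam's high dwell (the arc with the green stripe), which squares the stack against the fence, and leave it there. Finally put the lid back on top of the magazine, squarely covering it, and leave the other things on the bench alone.

Things in the scene. Friction and masses are not known exactly. Their poses are not given: they have to be found in the camera images.
- fixture: the blue squaring fixture, fixed; origin on the bench surface under the middle of its magazine, x away from the gate handle, y towards the fence, z up. Base plate 20 mm high, x -62 to 62 mm, y -245 to 75 mm, with a tongue under the gate, x -220 to -60 mm, y -48 to 48 mm. A red end stop for the gate stands at x -200 to -211 mm, up to z 34 mm
- magazine_top (a point): centre of the magazine's mouth, 104 mm above the bench, axes as the fixture's. The magazine is a shaft of aluminium guides 8 mm thick, z 20 to 104 mm, clear inside x -31 to 31, y -51 to 51 mm; +y end closed (the fence), front and back (-x, +x) open over y -35 to 35 mm, -y end open over x -17 to 17 mm for the pusher. The lid lies on the guides' tops, centred here
- magazine_floor (a point): centre of the fixture's floor inside the magazine, 20 mm above the bench, axes as the fixture's. Carriers are stacked in the magazine with their 90 mm length along y (either way round); the lowest underside is 7 mm above this floor on the shut gate, and on this floor after the drop
- gate (a joint): how far the gate is drawn out, in m: 0 shut (under the magazine), 0.075 at its end stop; it slides level along the fixture's -x, about 2 N of friction, and stays where it is left
- gate_grip (a point): on the gate's red upright handle tab, which is 14 mm thick (x) x 34 mm wide (y), from z 26 to 85 mm above the bench; the point is on its mid-lines at z 66 mm and moves with the gate. The steel gate plate below it is 64 mm wide, its top at z 27 mm, between low side guides up to z 34 mm
- crank (a joint): angle of crank and cam in rad about the upright cam axis, growing counter-clockwise seen from above. 0 to 0.5: pusher fully back; it is pushed out from 0.5 to 2.2; 2.2 to 3.0 is the high dwell (middle 2.6), pusher fully out; beyond 3.0 it falls back. Stops at -0.2 and 4.2. The crank stays where it is left; turning takes under 10 N at the handle
- crank_grip (a point): on the crank's black upright handle, a round post 20 mm in diameter, z 77 to 127 mm above the bench, 55 mm from the cam axis; the point is on its axis at z 104 mm and goes round with the crank. The handle does not spin on its arm. At crank 0 it lies 105 degrees counter-clockwise from the fixture's x direction, seen from the cam axis
- crank_axis (a point): on the upright cam axis at the height of crank_grip (z 104 mm above the bench); it lies at x 0, y -170 mm in the fixture's frame; the hub and crank arm below reach z 79 mm, the brass cam plate z 50 mm
- pusher (a joint): how far the pusher (spring-loaded cam follower) is out, in m: 0 on the cam's low part, 0.020 in the high dwell; it moves along the fixture's y and is moved by the cam only
- pusher_face (a point): centre of the green pusher pad's face that pushes the stack towards the fence; pad 26 mm wide (x), from z 24 to 100 mm. At 0 the face is 9.5 mm outside the magazine, in the high dwell 10.5 mm inside, which leaves 91.5 mm to the fence
- lid_grip (a point): on the white handle of the dust lid. The lid is a clear blue plate 92 mm (x) x 132 mm (y) x 5 mm; on it stands a handle 16 mm thick (x), 60 mm long (y), rising to 41 mm above the plate's underside; the point is 30 mm above the underside, over the middle. 0.16 kg. It starts lying on the magazine
- mat_top (a point): centre of the top of the black rubber mat, 130 mm (x) x 170 mm (y) x 3 mm, fixed
- carrier1_mid (a point): carrier 1: white rigid sample carrier block, 90 mm long (its y) x 50 mm wide (its x) x 20 mm thick (its z), about 0.12 kg, with a dark round wafer piece and an orange strip on its upper face; the point is the block's centre, 10 mm above its underside. Absent in some runs
- carrier2_mid (a point): carrier 2: white rigid sample carrier block, 90 mm long (its y) x 50 mm wide (its x) x 20 mm thick (its z), about 0.12 kg, with a dark round wafer piece and an orange strip on its upper face; the point is the block's centre, 10 mm above its underside. Absent in some runs
- carrier3_mid (a point): carrier 3: white rigid sample carrier block, 90 mm long (its y) x 50 mm wide (its x) x 20 mm thick (its z), about 0.12 kg, with a dark round wafer piece and an orange strip on its upper face; the point is the block's centre, 10 mm above its underside. Absent in some runs
- carrier4_mid (a point): carrier 4: white rigid sample carrier block, 90 mm long (its y) x 50 mm wide (its x) x 20 mm thick (its z), about 0.12 kg, with a dark round wafer piece and an orange strip on its upper face; the point is the block's centre, 10 mm above its underside. Absent in some runs
- dish_a: round flat sample dish with paper and a wafer, diameter 100 mm, 15 mm high; origin under its centre; leave alone
- dish_b: another such dish; leave alone
- lens_cap: black round cap, diameter 68 mm, 14 mm high; leave alone
- wash_bottle: white bottle with a red cap, diameter 64 mm, 160 mm high; leave alone
- slide_box: blue box, 90 x 120 x 35 mm; leave alone
- spatula: spatula, 170 mm long, lying flat; leave alone

How it is judged:
By the outcome, as a careful person would: the job done as asked, in the order asked, and still so for the second after the job is handed in, with the robot touching nothing.
Of carrier1, carrier2, carrier3, carrier4 only 2 to 4 are there at a start; the rules pass over those that are not, and their reading is None.
At some moment in a run one of carrier1, carrier2, carrier3, carrier4 may be knocked a few centimetres aside while the robot is not near it.
It also fails if it takes over 210 s, if anything falls off the work surface, if the arm or the gripper's body presses on something with over 40 N, if the wrist force passes 120 N, or if a joint passes its speed limit or range.

### The arm

A 7-joint arm with a two-finger parallel gripper is mounted at the origin on the work surface. World frame = base frame: x ahead of the robot, y to its left, z up, the work surface at z = 0. Lengths are in m, angles in rad, forces in N, time in s.
With the tool pointing down it reaches from about 0.425 to 0.825 m from the base axis. Payload 3.6 kg.
Tool frame: the origin (TCP) lies midway between the tips of the shut fingers; the grasp point (between the pads) lies grip_depth behind it (grip_depth is the distance from the TCP to the grasp point, in m); z points along the fingers, y is the line along which they close (so a half turn about z gives the same grasp; the last joint's range is limited). The gripper opens to 85 mm and grips with 20 to 120 N. Pads are 22 mm wide; open, the fingers measure 114 mm over their backs; the gripper's body (76 mm by 85 mm) begins 54 mm behind the grasp point. The pads swing forward as they close: fully open they stand 13 mm farther back than shut.
Start: joints at [-1.262, 0.615, -0.013, 1.423, 0.008, 1.103, -0.04], TCP at [0.214, 0.614, 0.21] pointing down, gripper open.
Joint ranges: [-3.12, 3.12], [-0.3, 2.06], [-1.34, 1.32], [0.26, 2.42], [-1.36, 4.5], [0.01, 1.98], [-2.84, 2.84]. Speed limits (rad/s): [2.79, 2.79, 3.14, 3.14, 3.14, 3.14, 3.14].

### API

Orientations are given as [roll, pitch, yaw] about the fixed x, y, z axes, in that order (R = Rz(yaw) Ry(pitch) Rx(roll)).
In Python, from station import get_state, read_camera, sign_off, grip_depth gives the robot as it stands.
- The arm moves only by the tool drive_tool, never from a script. Its argument "plan" is a list of rows, each a list of 6 numbers: the shift along the tool's x, y, z scaled (see below), then the turn, a rotation vector about the tool's x, y, z scaled (see below). A call has 1 to 10 rows; each row is the pose to reach, as a shift and turn from the pose commanded when the call began, along the tool's axes at that moment, turning the shorter way round; what a row does not reach only later rows make up. The controller multiplies each number of a shift by 0.2 m and each number of a turn by pi rad. A row lasts 1/12 s, in which the tool goes at most 41.7 mm and 7.16 degrees, less where a joint would pass 70% of its speed; a pose out of reach is approached as far as the arm can. A call with a number of a shift or a turn outside -1 to 1 is refused whole. A call with a gripper value outside its range is refused whole. "claw" is the gripper's target within -1 to 1 (shut at 1, half-way at 0, fully open at -1), set as the call begins (left out, the last holds). The fingers move at their own pace and stop on an object; "grip_force" is the grip in N (left out, the last holds). Time passes only in rows, so rows that repeat a pose let the fingers close. It gives the time, the measured TCP pose, the force, the opening and the grip force at its end, in the units of the state.
- get_state(): the state, without advancing time (a new reading comes with each control period).
- read_camera(name): name is "scene" or "top" or "wrist"; returns a dict with "pixels" (420x560x3 uint8, red, green, blue), "z_map" (420x560 float32, m along the optical axis (not along the pixel's ray), 0 where there is no reading), "intrinsics" (3x3 intrinsics, pixels), "T" (4x4, takes a point from camera to world coordinates); the wrist camera has in their place "tool_from_camera" (4x4, takes a point from camera to tool coordinates, whose origin is the TCP and whose axes are the flange's). Camera axes: x right, y up, looking along -z (the intrinsics and any distortion apply to the point x, -y, -z); pixel columns grow to the right and rows downward; lengths in m; the calibration is good to about 2 mm. A picture is of the moment at which its call begins: read the wrist's pose just before it.
- sign_off(): hands the job in; it is judged then, once.
The state is a dict: "time": time; "joints": joint angles; "joint_velocities": joint speeds; "effort": joint torques, N m; "eef_pos": TCP position; "eef_rot": TCP orientation; "contact_force": force on the tool from outside, world axes, zero at the start; "wrist_torque": the same for the moment, N m; "grip_width": finger opening in m; "grip_force": force on a finger pad.
Only numpy, scipy, OpenCV 4.12 (cv2) and the standard library are available. Lean on these libraries where they do the work, as an engineer would, in place of code of your own. Each camera call takes 0.05 s, during which the arm holds its last target. There are 200 camera calls.

## Working session

There is one attempt and no reset: what is moved stays moved. The work goes in short steps, Python scripts to look and compute and a tool call to move; the robot and the scene stay as the last step left them, time stands still between calls to the robot, and variables do not carry over. Pictures are saved under pics/ and viewed, at most 14 in all, crops included, and the job is handed in when it is done.

Besides the shell and the picture viewer there is one more tool, called after "Call:" as name(argument=value, ...), one argument or row to a line, values as JSON. drive_tool: Moves the arm, as the interface text tells. Its arguments: {"type":"object","properties":{"plan":{"type":"array","items":{"type":"array","items":{"type":"number"}}},"claw":{"type":"number"},"grip_force":{"type":"number"}},"required":["plan"]}

```bash
ls; mkdir -p pics
python3 - <<'E'
from station import *
import cv2,numpy as np
s=get_state();print(s['time'],s['eef_pos'],s['eef_rot'],s['grip_width'],grip_depth)
for n in("scene","top"):
    c=read_camera(n);cv2.imwrite(f"pics/{n}0.png",c['pixels'][:,:,::-1]);np.savez(f"{n}0.npz",**c);print(n,c['intrinsics'].tolist(),np.round(c['T'],3).tolist(),[k for k in c])
E
```

```text
pics
0.0 [0.21331929 0.61309739 0.20880833] [-3.13893268e+00  5.46139684e-05  2.80681988e+00] 0.0853152434568761 0.0187
scene [[433.5171695921937, 0.0, 272.25409484599305], [0.0, 433.5171695921937, 206.3021635355307], [0.0, 0.0, 1.0]] [[0.458, -0.698, 0.55, 1.143], [0.889, 0.359, -0.284, -0.398], [0.001, 0.619, 0.785, 1.073], [0.0, 0.0, 0.0, 1.0]] ['pixels', 'z_map', 'intrinsics', 'T']
top [[520.5646117494002, 0.0, 286.49607980225574], [0.0, 520.5646117494002, 201.22560708372333], [0.0, 0.0, 1.0]] [[-0.001, 0.993, -0.121, 0.269], [-1.0, -0.002, -0.01, -0.061], [-0.01, 0.121, 0.993, 1.717], [0.0, 0.0, 0.0, 1.0]] ['pixels', 'z_map', 'intrinsics', 'T']
```

View pics/scene0.png

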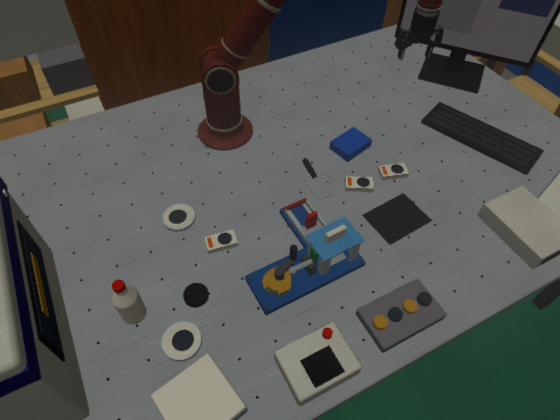

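View pics/top0.png

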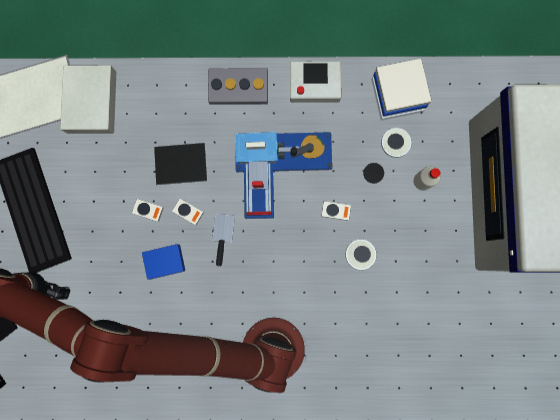

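The scene shows three white carriers, at top-image pixels (148,210), (187,211) and (336,210). The magazine with its lid is at (256,147), the cam at (313,147), the red tab at (258,184) and the mat at (181,163). I'll measure these coarsely now.

```bash
cat > h.py <<'E'
from station import *
import cv2,numpy as np
from scipy.spatial.transform import Rotation as Ro
def cam(n):
    s=get_state(); c=read_camera(n)
    if n=="wrist":
        T=np.eye(4);T[:3,:3]=Ro.from_euler('xyz',s['eef_rot']).as_matrix();T[:3,3]=s['eef_pos']
        c['T']=T@c['tool_from_camera']
    return c
def cloud(c):
    z=c['z_map'];v,u=np.mgrid[:z.shape[0],:z.shape[1]];K=c['intrinsics']
    p=np.stack([(u-K[0,2])/K[0,0]*z,-(v-K[1,2])/K[1,1]*z,-z],-1)
    return p@c['T'][:3,:3].T+c['T'][:3,3]
def atz(c,uv,z):
    "pixels -> world on plane z"
    uv=np.atleast_2d(uv).astype(float);K=c['intrinsics']
    d=np.stack([(uv[:,0]-K[0,2])/K[0,0],-(uv[:,1]-K[1,2])/K[1,1],-np.ones(len(uv))],-1)@c['T'][:3,:3].T
    o=c['T'][:3,3];return o+d*((z-o[2])/d[:,2])[:,None]
def rects(c,mask,z,amin=60):
    "blobs in mask -> (centre, size, angle deg of long side, pixel) on plane z"
    n,l,st,ce=cv2.connectedComponentsWithStats(mask.astype(np.uint8));out=[]
    for i in range(1,n):
        if st[i,4]<amin: continue
        v,u=np.nonzero(l==i);p=atz(c,np.c_[u,v],z)[:,:2].astype(np.float32)
        (cx,cy),(w,h),a=cv2.minAreaRect(p)
        if w<h:w,h,a=h,w,a+90
        out.append((np.round([cx,cy],4).tolist(),np.round([w,h],4).tolist(),round((a+90)%180-90,1),np.round(ce[i]).tolist()))
    return out
def hsv(c): return cv2.cvtColor(c['pixels'],cv2.COLOR_RGB2HSV).astype(int)
def box(P,x0,x1,y0,y1,z0,z1): return (P[...,0]>x0)&(P[...,0]<x1)&(P[...,1]>y0)&(P[...,1]<y1)&(P[...,2]>z0)&(P[...,2]<z1)
E
python3 - <<'E'
from h import *
for n in("top","scene"):
    c=cam(n);P=cloud(c);H=hsv(c);w=box(P,.3,.9,-.5,.45,-.02,.3)
    print(n,'bench z',np.median(P[...,2][box(P,.4,.5,-.1,.3,-.03,.03)]))
    print('car',*rects(c,w&box(P,.3,.7,-.5,.45,.011,.03),.02),sep='\n')
    print('base',*rects(c,w&(H[...,0]>100)&(H[...,0]<125)&(H[...,1]>150)&(P[...,2]>.01)&(P[...,2]<.028),.02,300),sep='\n')
    print('lid',*rects(c,w&(H[...,1]>80)&(P[...,2]>.09)&(P[...,2]<.12)&(H[...,0]>90),.109,100),sep='\n')
    print('handle',*rects(c,w&(H[...,1]<60)&(P[...,2]>.135),.145,10),sep='\n')
    print('red',*rects(c,w&((H[...,0]<8)|(H[...,0]>172))&(H[...,1]>150)&(P[...,2]>.07),.085,5),sep='\n')
    print('mat',*rects(c,w&(H[...,2]<60)&(P[...,2]<.02),.003,300),sep='\n')
E
```

```text
top bench z 0.002146983124178048
car
([0.6795, -0.0635], [0.1034, 0.0443], 89.8, [291.0, 140.0])
([0.5536, -0.0499], [0.3574, 0.2108], -70.5, [278.0, 177.0])
([0.6596, -0.4088], [0.0964, 0.0745], 89.8, [396.0, 145.0])
([0.569, -0.3305], [0.067, 0.0626], -1.1, [374.0, 173.0])
([0.4476, 0.4146], [0.0932, 0.0497], 71.5, [148.0, 210.0])
([0.4422, 0.2819], [0.0923, 0.0499], 59.7, [187.0, 212.0])
([0.444, -0.2043], [0.0902, 0.0508], 81.7, [336.0, 211.0])
([0.3243, 0.1711], [0.0509, 0.0199], -8.7, [220.0, 248.0])
([0.3256, -0.2829], [0.0941, 0.0453], 89.9, [361.0, 248.0])
base
([0.5574, -0.0642], [0.3685, 0.2098], -23.2, [298.0, 159.0])
lid
([0.6378, 0.0527], [0.1319, 0.0921], -87.5, [256.0, 147.0])
handle
([0.6356, 0.0524], [0.0556, 0.0189], -89.5, [255.0, 145.0])
red
([0.5585, -0.5101], [0.0291, 0.0221], -2.0, [434.0, 173.0])
([0.5231, 0.0496], [0.0318, 0.0128], 89.8, [257.0, 184.0])
mat
([0.6068, 0.316], [0.1725, 0.1266], -85.6, [180.0, 163.0])
scene bench z 0.0009885678333564352
car
([0.322, 0.3587], [0.1313, 0.0445], 86.5, [355.0, 152.0])
([0.4536, 0.4096], [0.094, 0.0587], 71.8, [393.
[... 337 characters left out ...]
76], 81.2, [221.0, 240.0])
([0.6422, -0.0357], [0.3218, 0.1172], -89.9, [299.0, 278.0])
([0.5764, -0.335], [0.0665, 0.0656], -59.8, [195.0, 294.0])
([0.666, -0.4112], [0.0973, 0.074], 89.4, [180.0, 337.0])
base
([0.645, -0.0373], [0.3163, 0.123], -88.8, [297.0, 282.0])
lid
([0.6398, 0.0493], [0.1323, 0.0926], -87.7, [334.0, 240.0])
handle
([0.6424, 0.0475], [0.0618, 0.0194], -87.1, [336.0, 231.0])
red
([0.5279, 0.0459], [0.0326, 0.0119], -86.1, [311.0, 214.0])
([0.5, -0.4994], [0.0365, 0.018], 0.3, [120.0, 285.0])
mat
([0.6064, 0.3124], [0.1729, 0.129], -85.5, [396.0, 218.0])
([0.5682, -0.3336], [0.0724, 0.066], 3.1, [196.0, 295.0])
([0.6704, -0.4094], [0.0515, 0.0493], 62.8, [182.0, 340.0])
```

```bash
cat >> h.py <<'E'
def calls(pos,yaw,start=None):
    "print the moves (tool axes, scaled) that lead to pos, yaw(deg), tool down"
    if start is None: s=get_state();p,r=s['eef_pos'],s['eef_rot']
    else: p,r=start
    p=np.array(p,float);R=Ro.from_euler('xyz',r);G=Ro.from_euler('xyz',[np.pi,0,np.radians(yaw)])
    for k in range(6):
        d=R.inv().apply(np.array(pos)-p)/.2;t=(R.inv()*G).as_rotvec()/np.pi
        f=min(1,1/max(abs(d).max(),1e-9));g=min(1,.38/max(np.linalg.norm(t),1e-9));
        rows=max(np.linalg.norm(d*f)*.2/.0417,np.linalg.norm(t*g)*180/7.16)
        print('call',np.round(np.r_[d*f,t*g],3).tolist(),'rows %.1f'%rows)
        p=p+R.apply(d*f*.2);R=R*Ro.from_rotvec(t*g*np.pi)
        if f==1 and g==1:break
E
python3 - <<'E'
from h import *
c=cam('wrist');print(np.round(c['tool_from_camera'],4).tolist(),np.round(c['intrinsics'],1).tolist())
calls([.5,.33,.40],92)
E
```

```text
[[-0.0005, 0.966, 0.2587, 0.065], [1.0, 0.0002, 0.0009, 0.0001], [0.0008, 0.2587, -0.966, -0.164], [0.0, 0.0, 0.0, 1.0]] [[327.5, 0.0, 279.2], [0.0, 327.5, 204.1], [0.0, 0.0, 1.0]]
call [-1.0, -0.478, -0.523, -0.0, 0.0, 0.38] rows 9.6
call [-0.665, 0.618, -0.429, -0.0, 0.0, 0.002] rows 4.8
```

Call:
drive_tool(
  plan=[
    [-1,-0.478,-0.523,0,0,0.38],
    [-1,-0.478,-0.523,0,0,0.38],
    [-1,-0.478,-0.523,0,0,0.38],
    [-1,-0.478,-0.523,0,0,0.38],
    [-1,-0.478,-0.523,0,0,0.38],
    [-1,-0.478,-0.523,0,0,0.38],
    [-1,-0.478,-0.523,0,0,0.38],
    [-1,-0.478,-0.523,0,0,0.38],
    [-1,-0.478,-0.523,0,0,0.38],
    [-1,-0.478,-0.523,0,0,0.38],
  ],
  claw=-1,
)

```text
time: 1.08
eef_pos: [0.371, 0.4577, 0.3146]
eef_rot: [-3.141, -0.0, 1.607]
contact_force: [-0.2, 0.4, 0.5]
grip_width: 0.0855
grip_force: 0.0
```

Call:
drive_tool(
  plan=[
    [-0.665,0.618,-0.429,0,0,0],
    [-0.665,0.618,-0.429,0,0,0],
    [-0.665,0.618,-0.429,0,0,0],
    [-0.665,0.618,-0.429,0,0,0],
    [-0.665,0.618,-0.429,0,0,0],
    [-0.665,0.618,-0.429,0,0,0],
    [-0.665,0.618,-0.429,0,0,0],
  ],
)

```text
time: 1.67
eef_pos: [0.502, 0.328, 0.4012]
eef_rot: [3.14, -0.0, 1.608]
contact_force: [-0.3, 1.2, -0.5]
grip_width: 0.0854
grip_force: 0.0
```

Run:
```python
from h import *
s=get_state();print(s['time'],s['eef_pos'],s['eef_rot'])
c=cam('wrist');cv2.imwrite("pics/w1.png",c['pixels'][:,:,::-1]);P=cloud(c);H=hsv(c)
print('bench',np.median(P[...,2][box(P,.35,.6,.2,.4,-.03,.002)]))
print('car',*rects(c,box(P,.3,.7,-.5,.55,.013,.03)&(H[...,2]>0),.02,400),sep='\n')
print('mat',*rects(c,(H[...,2]<60)&box(P,.5,.75,.15,.5,-.01,.02),.003,500),sep='\n')
```

```text
1.6667 [0.50201466 0.32797091 0.40124552] [ 3.13958361e+00 -3.20237296e-04  1.60774634e+00]
bench 0.0003506424142266651
car
([0.4496, 0.414], [0.0898, 0.0503], 72.0, [248.0, 101.0])
([0.4442, 0.2817], [0.091, 0.0498], 59.8, [244.0, 183.0])
([0.5581, 0.0457], [0.2717, 0.162], 2.0, [295.0, 301.0])
mat
([0.6063, 0.3125], [0.1662, 0.1264], -85.6, [339.0, 165.0])
```

View pics/w1.png

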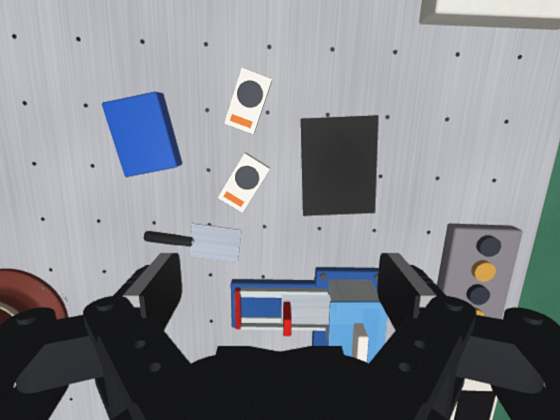

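The wrist view shows carriers at pixels (248,101) and (244,183), the mat at (339,165) and the fixture at the lower right. Next I'll look at the fixture from its -y side.

Call:
drive_tool(
  plan=[
    [-0.95,0.25,0,0,0,0],
    [-0.95,0.25,0,0,0,0],
    [-0.95,0.25,0,0,0,0],
    [-0.95,0.25,0,0,0,0],
    [-0.95,0.25,0,0,0,0],
    [-0.95,0.25,0,0,0,0],
  ],
)

```text
time: 2.22
eef_pos: [0.5588, 0.1349, 0.4]
eef_rot: [-3.141, 0.006, 1.602]
contact_force: [0.0, 0.0, 0.6]
grip_width: 0.0852
grip_force: 0.0
```

Call:
drive_tool(
  plan=[
    [-0.95,0.25,0,0,0,0],
    [-0.95,0.25,0,0,0,0],
    [-0.95,0.25,0,0,0,0],
    [-0.95,0.25,0,0,0,0],
    [-0.95,0.25,0,0,0,0],
    [-0.95,0.25,0,0,0,0],
    [-0.95,0.25,0,0,0,0],
  ],
)

```text
time: 2.8
eef_pos: [0.6159, -0.045, 0.399]
eef_rot: [-3.139, -0.001, 1.612]
contact_force: [0.4, 1.2, 0.5]
grip_width: 0.0853
grip_force: 0.0
```

```bash
cat > fx.py <<'E'
from h import *
def show():
    s=get_state();print(s['time'],s['eef_pos'],s['eef_rot'])
    c=cam('wrist');P=cloud(c);H=hsv(c);w=box(P,.3,.95,-.5,.3,-.02,.3)
    print('bench',np.median(P[...,2][box(P,.35,.6,.12,.4,-.03,.01)]))
    print('lid',*rects(c,w&(H[...,1]>80)&(P[...,2]>.09)&(P[...,2]<.12)&(H[...,0]>90)&(H[...,0]<130),.109,500),sep='\n')
    print('handle',*rects(c,w&(H[...,1]<60)&(H[...,2]>120)&(P[...,2]>.137),.145,50),sep='\n')
    print('tab',*rects(c,w&((H[...,0]<8)|(H[...,0]>172))&(H[...,1]>150)&(P[...,2]>.078),.085,50),sep='\n')
    print('base',*rects(c,w&(H[...,0]>100)&(H[...,0]<125)&(H[...,1]>150)&(P[...,2]>.01)&(P[...,2]<.028),.02,500),sep='\n')
    print('crank',*rects(c,w&(H[...,2]<70)&box(P,.5,.8,-.2,.0,.118,.135),.127,50),sep='\n')
    return c,P,H
E
python3 - <<'E'
from fx import *
c,P,H=show();cv2.imwrite("pics/w2.png",c['pixels'][:,:,::-1])
E
```

```text
2.8 [ 0.6159348  -0.04498115  0.39900717] [-3.13906396e+00 -1.01043488e-03  1.61193965e+00]
bench 0.0006074735948009002
lid
([0.639, 0.0505], [0.1311, 0.0918], -87.6, [300.0, 90.0])
handle
([0.6386, 0.051], [0.0586, 0.0157], -87.0, [301.0, 90.0])
tab
([0.5274, 0.0481], [0.0319, 0.0126], 89.8, [219.0, 93.0])
base
([0.5848, -0.0319], [0.3962, 0.1995], -50.1, [282.0, 174.0])
([0.477, 0.048], [0.0708, 0.0405], 2.3, [192.0, 95.0])
crank
([0.6254, -0.0666], [0.0192, 0.0184], -69.0, [286.0, 183.0])
```

View pics/w2.png

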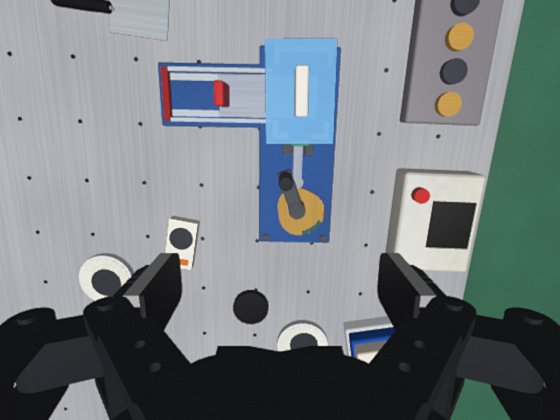

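The picture shows the lid at (300,90), the red tab at (221,93), the crank post at (286,181) near angle 0, and the third carrier at (181,243). I'll go down onto the lid handle.

Call:
drive_tool(
  plan=[
    [0.473,0.135,0.4,0,0,0],
    [0.473,0.135,0.4,0,0,0],
    [0.473,0.135,0.4,0,0,0],
    [0.473,0.135,0.995,0,0,0],
    [0.473,0.135,0.995,0,0,0],
    [0.473,0.135,0.995,0,0,0],
    [0.473,0.135,0.995,0,0,0],
    [0.473,0.135,0.995,0,0,0],
    [0.473,0.135,0.995,0,0,0],
  ],
)

```text
time: 3.6
eef_pos: [0.6405, 0.0522, 0.2039]
eef_rot: [3.137, -0.001, 1.616]
contact_force: [0.9, 0.1, 0.3]
grip_width: 0.0855
grip_force: 0.0
```

Run:
```python
from h import *
s=get_state();print(s['eef_pos'],s['eef_rot']);calls([.6388,.0507,.116],92.4)
c=cam('wrist');P=cloud(c);H=hsv(c)
print('handle',*rects(c,(H[...,1]<60)&(H[...,2]>120)&box(P,.6,.7,-.05,.12,.137,.16),.145,50),sep='\n')
```

```text
[0.64054899 0.05221823 0.20391184] [ 3.13739212e+00 -7.08309345e-04  1.61558541e+00]
call [-0.008, -0.011, 0.44, 0.001, -0.0, 0.001] rows 2.1
handle
([0.6386, 0.0523], [0.0591, 0.0153], -87.9, [276.0, 210.0])
```

Call:
drive_tool(
  plan=[
    [-0.005,-0.01,0.2,0,0,0],
    [-0.005,-0.01,0.35,0,0,0],
    [-0.005,-0.01,0.44,0,0,0],
    [-0.005,-0.01,0.44,0,0,0],
    [-0.005,-0.01,0.44,0,0,0],
  ],
)

```text
time: 4.07
eef_pos: [0.6386, 0.0495, 0.1154]
eef_rot: [3.138, -0.0, 1.613]
contact_force: [0.2, 0.6, 0.4]
grip_width: 0.0853
grip_force: 0.0
```

Call:
drive_tool(
  plan=[
    [0,0,0,0,0,0],
    [0,0,0,0,0,0],
    [0,0,0,0,0,0],
    [0,0,0,0,0,0],
    [0,0,0,0,0,0],
    [0,0,0,0,0,0],
    [0,0,0,0,0,0],
    [0,0,0,0,0,0],
    [0,0,0,0,0,0],
    [0,0,0,0,0,0],
  ],
  claw=1,
  grip_force=40,
)

```text
time: 4.9
eef_pos: [0.6377, 0.0494, 0.1142]
eef_rot: [3.14, -0.0, 1.613]
contact_force: [-0.0, 0.5, 4.7]
grip_width: 0.0146
grip_force: 41.8
```

Call:
drive_tool(
  plan=[
    [0,0,0,0,0,0],
    [0,0,-0.05,0,0,0],
    [0,0,-0.2,0,0,0],
    [0,0,-0.4,0,0,0],
    [0,0,-0.4,0,0,0],
    [0,0,-0.4,0,0,0],
  ],
)

```text
time: 5.4
eef_pos: [0.6385, 0.049, 0.1959]
eef_rot: [3.137, 0.0, 1.613]
contact_force: [0.1, -0.3, -1.6]
grip_width: 0.0147
grip_force: 41.0
```

Run:
```python
from h import *
s=get_state();print(s['eef_pos'],s['eef_rot']);calls([.6064,.314,.19],94.4);calls([.6064,.314,.10],94.4)
```

```text
[0.63845615 0.04900223 0.19586626] [3.13674653e+00 1.52468742e-04 1.61282209e+00]
call [1.0, -0.079, 0.022, 0.002, 0.0, -0.011] rows 4.8
call [0.331, -0.014, 0.007, -0.0, -0.0, -0.0] rows 1.6
call [1.0, -0.08, 0.36, 0.002, 0.0, -0.011] rows 5.1
call [0.331, -0.014, 0.119, -0.0, -0.0, -0.0] rows 1.7
```

Call:
drive_tool(
  plan=[
    [0.5,-0.04,0.02,0,0,-0.005],
    [1,-0.08,0.02,0,0,-0.011],
    [1,-0.08,0.02,0,0,-0.011],
    [1,-0.08,0.02,0,0,-0.011],
    [1,-0.08,0.02,0,0,-0.011],
    [1,-0.08,0.02,0,0,-0.011],
    [1,-0.08,0.02,0,0,-0.011],
  ],
)

```text
time: 5.98
eef_pos: [0.6097, 0.2527, 0.1864]
eef_rot: [-3.136, -0.0, 1.655]
contact_force: [0.3, -1.6, -1.4]
grip_width: 0.0148
grip_force: 41.0
```

Call:
drive_tool(
  plan=[
    [0.331,-0.01,0,0,0,0],
    [0.331,-0.01,0.2,0,0,0],
    [0.331,-0.01,0.4,0,0,0],
    [0.331,-0.01,0.6,0,0,0],
    [0.331,-0.01,0.75,0,0,0],
    [0.331,-0.01,0.8,0,0,0],
    [0.331,-0.01,0.8,0,0,0],
    [0.331,-0.01,0.8,0,0,0],
  ],
)

```text
time: 6.65
eef_pos: [0.6067, 0.3129, 0.0299]
eef_rot: [3.141, 0.001, 1.646]
contact_force: [0.5, -0.1, -1.0]
grip_width: 0.0145
grip_force: 41.0
```

Call:
drive_tool(
  plan=[
    [0,0,0.04,0,0,0],
    [0,0,0.06,0,0,0],
    [0,0,0.075,0,0,0],
    [0,0,0.082,0,0,0],
    [0,0,0.082,0,0,0],
    [0,0,0.082,0,0,0],
  ],
)

```text
time: 7.15
eef_pos: [0.6058, 0.3145, 0.0134]
eef_rot: [3.141, -0.0, 1.648]
contact_force: [-0.2, -0.1, -1.9]
grip_width: 0.015
grip_force: 41.0
```

Call:
drive_tool(
  plan=[
    [0,0,0,0,0,0],
    [0,0,0,0,0,0],
    [0,0,0,0,0,0],
    [0,0,0,0,0,0],
    [0,0,0,0,0,0],
    [0,0,0,0,0,0],
  ],
  claw=-1,
)

```text
time: 7.65
eef_pos: [0.6057, 0.3144, 0.0131]
eef_rot: [3.141, -0.0, 1.648]
contact_force: [-0.1, 0.7, 0.0]
grip_width: 0.0846
grip_force: 0.0
```

Call:
drive_tool(
  plan=[
    [0,0,-0.2,0,0,0],
    [0,0,-0.4,0,0,0],
    [0,0,-0.6,0,0,0],
    [0,0,-0.8,0,0,0],
    [0,0,-1,0,0,0],
    [0,0,-1,0,0,0],
  ],
)

```text
time: 8.15
eef_pos: [0.6109, 0.3157, 0.2237]
eef_rot: [3.124, -0.006, 1.648]
contact_force: [1.2, -0.6, 0.7]
grip_width: 0.0854
grip_force: 0.0
```

```bash
cat > cr.py <<'E'
from h import *
def car(n='wrist'):
    "carriers lying on the bench: centre (on the top face), size, long-side angle, pixel"
    c=cam(n);P=cloud(c);out=[]
    for r in rects(c,box(P,.3,.7,-.5,.55,.013,.03),.02,400 if n=='wrist' else 100):
        if .08<r[1][0]<.105 and .04<r[1][1]<.062: print('car',r);out.append(r)
    return out
E
python3 - <<'E'
from cr import *
s=get_state();print(s['eef_pos'],s['eef_rot'])
car('top');r=car()
for q in r: calls(q[0]+[.2],q[2]); calls(q[0]+[.006],q[2])
E
```

```text
[0.61086766 0.31573298 0.22370891] [ 3.12363286 -0.00645689  1.64781333]
car ([0.4423, 0.2822], [0.0917, 0.0497], 59.7, [187.0, 212.0])
car ([0.4441, -0.2045], [0.0897, 0.0512], 81.3, [336.0, 211.0])
car ([0.3256, -0.2846], [0.0905, 0.0453], 89.9, [361.0, 248.0])
car ([0.4507, 0.414], [0.0898, 0.0526], 72.0, [131.0, 70.0])
car ([0.445, 0.2823], [0.0921, 0.0512], 59.6, [131.0, 194.0])
call [0.555, -0.74, 0.076, 0.001, -0.001, 0.124] rows 4.5
call [0.529, -0.712, 1.0, 0.001, -0.001, 0.124] rows 6.4
call [0.01, -0.039, 0.046, -0.0, 0.0, -0.0] rows 0.3
call [-0.099, -0.819, 0.074, 0.001, -0.001, 0.193] rows 4.9
call [-0.097, -0.789, 1.0, 0.001, -0.001, 0.193] rows 6.1
call [-0.023, -0.026, 0.044, -0.0, 0.0, 0.0] rows 0.3
```

Call:
drive_tool(
  plan=[
    [0.555,-0.74,0.4,0,0,0.122],
    [0.555,-0.74,0.4,0,0,0.122],
    [0.555,-0.74,0.4,0,0,0.122],
    [0.555,-0.74,0.4,0,0,0.122],
    [0.555,-0.74,0.4,0,0,0.122],
    [0.555,-0.74,0.4,0,0,0.122],
    [0.555,-0.74,0.4,0,0,0.122],
    [0.555,-0.74,0.4,0,0,0.122],
  ],
)

```text
time: 8.92
eef_pos: [0.4494, 0.4127, 0.1318]
eef_rot: [3.142, 0.003, 1.264]
contact_force: [0.7, 0.1, -0.3]
grip_width: 0.0853
grip_force: 0.0
```

Run:
```python
from cr import *
s=get_state();print(s['eef_pos'],s['eef_rot'])
for q in car(): calls(q[0]+[.006],q[2])
```

```text
[0.4494385  0.41268551 0.13182732] [3.14153715e+00 2.68822276e-03 1.26410438e+00]
car ([0.4686, 0.4355], [0.0896, 0.0499], 72.0, [292.0, 159.0])
car ([0.4453, 0.2863], [0.0873, 0.0513], 60.0, [315.0, 312.0])
call [0.139, 0.049, 0.633, 0.0, 0.001, 0.002] rows 3.1
call [-0.607, 0.165, 0.634, 0.0, 0.0, 0.068] rows 4.3
```

Carrier 1 was knocked about 3 cm, so I'll correct for that.

Call:
drive_tool(
  plan=[
    [0.139,0.049,0.1,0,0,0],
    [0.139,0.049,0.2,0,0,0],
    [0.139,0.049,0.3,0,0,0],
    [0.139,0.049,0.3,0,0,0],
    [0.139,0.049,0.3,0,0,0],
  ],
)

```text
time: 9.38
eef_pos: [0.4683, 0.4353, 0.0724]
eef_rot: [-3.141, 0.002, 1.261]
contact_force: [1.1, 0.2, 0.6]
grip_width: 0.0853
grip_force: 0.0
```

Run:
```python
from cr import *
s=get_state();print(s['eef_pos'],s['eef_rot'])
for q in car(): calls(q[0]+[.006],q[2])
```

```text
[0.46827145 0.43526107 0.07236522] [-3.14146975e+00  2.38040648e-03  1.26137261e+00]
car ([0.4687, 0.4361], [0.0898, 0.0498], 72.0, [279.0, 208.0])
call [-0.001, -0.002, 0.339, 0.0, -0.0, 0.002] rows 1.6
```

Call:
drive_tool(
  plan=[
    [0,0,0.15,0,0,0],
    [0,0,0.28,0,0,0],
    [0,0,0.333,0,0,0],
    [0,0,0.333,0,0,0],
    [0,0,0.333,0,0,0],
  ],
)

```text
time: 9.85
eef_pos: [0.4684, 0.4373, 0.0076]
eef_rot: [3.14, -0.001, 1.264]
contact_force: [0.9, 0.4, 0.7]
grip_width: 0.0854
grip_force: 0.0
```

Call:
drive_tool(
  plan=[
    [0,0,0,0,0,0],
    [0,0,0,0,0,0],
    [0,0,0,0,0,0],
    [0,0,0,0,0,0],
    [0,0,0,0,0,0],
    [0,0,0,0,0,0],
    [0,0,0,0,0,0],
  ],
  claw=1,
  grip_force=40,
)

```text
time: 10.43
eef_pos: [0.4672, 0.4373, 0.0065]
eef_rot: [3.142, -0.0, 1.264]
contact_force: [0.3, -0.0, 0.6]
grip_width: 0.0008
grip_force: 0.0
```

Call:
drive_tool(
  plan=[
    [0,0,-0.05,0,0,0],
    [0,0,-0.2,0,0,0],
    [0,0,-0.4,0,0,0],
    [0,0,-0.6,0,0,0],
    [0,0,-0.8,0,0,0],
    [0,0,-1,0,0,0],
    [0,0,-1,0,0,0],
    [0,0,-1,0,0,0],
  ],
)

```text
time: 11.1
eef_pos: [0.469, 0.4379, 0.2105]
eef_rot: [3.138, -0.006, 1.264]
contact_force: [-0.8, 0.2, -1.3]
grip_width: -0.0002
grip_force: 0.0
```

Run:
```python
from h import *
s=get_state();print(s['eef_pos'],s['eef_rot']);
calls([.639,.0507,.22],92.4)
```

```text
[0.46899062 0.43792015 0.21050087] [ 3.13784139 -0.00644262  1.26401052]
call [-1.0, 0.878, -0.033, 0.002, -0.002, -0.111] rows 6.4
call [-0.73, 0.285, -0.018, -0.0, -0.0, -0.0] rows 3.8
```

The gripper closed on nothing, so I need to look.

Run:
```python
from cr import *
car();c=cam('wrist');cv2.imwrite("pics/w3.png",c['pixels'][:,:,::-1]);car('top')
```

```text
car ([0.4687, 0.4354], [0.0895, 0.0499], 72.0, [279.0, 179.0])
car ([0.4678, 0.4357], [0.092, 0.0497], 71.6, [141.0, 204.0])
car ([0.4425, 0.2825], [0.0912, 0.0497], 59.7, [187.0, 212.0])
car ([0.4443, -0.2043], [0.0902, 0.0508], 81.3, [336.0, 211.0])
car ([0.3256, -0.2829], [0.094, 0.0453], 89.9, [360.0, 248.0])
```

View pics/w3.png

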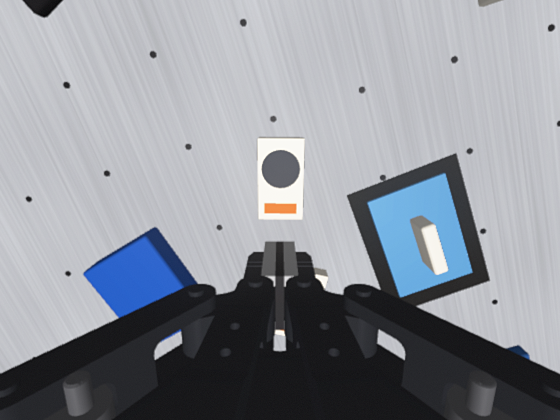

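Run:
```python
from h import *
s=get_state();print(s['eef_pos'],s['eef_rot'],s['grip_width'],s['joints'])
c=cam('wrist');P=cloud(c)
R=Ro.from_euler('xyz',s['eef_rot'])
Q=R.inv().apply((P.reshape(-1,3)-s['eef_pos'])).reshape(P.shape)
for v,u in [(245,270),(245,279),(245,288),(255,279),(250,265),(250,295),(170,279),(190,279),(170,230)]: print(v,u,np.round(Q[v,u],4),np.round(P[v,u],4),c['z_map'][v,u])
m=(np.abs(Q[...,1])<.02)&(Q[...,2]>-.06)&(Q[...,2]<.03)&(c['z_map']>0)
print(Q[m].min(0),Q[m].max(0))
t=cam('top');P=cloud(t);m=box(P,.43,.51,.38,.49,-.02,.3);print('top',P[204,141],P[204,143],P[190,141])
```

```text
[0.46615638 0.43672255 0.20507688] [-3.13964168e+00  2.49994965e-03  1.26437645e+00] -9.868359984290174e-05 [-1.06904473  0.64418133  0.50264504  1.47310665 -0.32875977  1.11192164
 -0.81039417]
245 270 [ 0.0111 -0.0038 -0.0308] [0.466  0.4485 0.2359] 0.14270762
245 279 [ 0.0108  0.0002 -0.03  ] [0.4696 0.447  0.2351] 0.143557
245 288 [ 0.0105  0.0041 -0.0294] [0.4733 0.4455 0.2344] 0.14423639
255 279 [ 0.0108  0.0002 -0.0409] [0.4697 0.4471 0.2459] 0.1330447
250 265 [ 0.011  -0.0057 -0.0362] [0.4641 0.449  0.2413] 0.13750595
250 295 [ 0.0105  0.0069 -0.0349] [0.476  0.4447 0.2399] 0.13894597
170 279 [9.800e-03 1.000e-04 1.841e-01] [0.4687 0.4456 0.0209] 0.35066515
190 279 [-1.220e-02  1.000e-04  1.841e-01] [0.4621 0.4248 0.021 ] 0.3563264
170 230 [ 0.0063 -0.0556  0.2058] [ 0.4145  0.4592 -0.0006] 0.37241724
[-0.01108204 -0.01324252 -0.05999574] [ 0.01168262  0.01398818 -0.02505944]
top [0.4674647  0.43503147 0.02191312] [0.46728053 0.42802147 0.02335432] [0.51696045 0.44265625 0.00111808]
```

The depth map shows the real fingertips about 25 mm behind the reported TCP. The lid was therefore held only by the top of its handle, and here the fingers closed above the carrier. I'll allow for this offset, open the gripper and check.

Call:
drive_tool(
  plan=[
    [0,0,0.2,0,0,0],
    [0,0,0.4,0,0,0],
    [0,0,0.6,0,0,0],
    [0,0,0.8,0,0,0],
    [0,0,0.8,0,0,0],
    [0,0,0.8,0,0,0],
    [0,0,0.8,0,0,0],
  ],
  claw=-1,
)

```text
time: 11.93
eef_pos: [0.4687, 0.4377, 0.0479]
eef_rot: [3.14, -0.002, 1.264]
contact_force: [0.1, 0.4, 1.2]
grip_width: 0.0834
grip_force: 0.0
```

Run:
```python
from cr import *
s=get_state();print(s['eef_pos'],s['eef_rot'],s['grip_width'])
c=cam('wrist');P=cloud(c);R=Ro.from_euler('xyz',s['eef_rot'])
Q=R.inv().apply((P.reshape(-1,3)-s['eef_pos'])).reshape(P.shape)
m=(np.abs(Q[...,1])<.065)&(np.abs(Q[...,1])>.035)&(np.abs(Q[...,0])<.02)&(Q[...,2]>-.08)&(Q[...,2]<.0)&(c['z_map']>0)
print(Q[m].min(0),Q[m].max(0))
for q in car(): calls(q[0]+[-.018],q[2])
```

```text
[0.46873588 0.43770327 0.04794105] [ 3.13959102e+00 -1.77291126e-03  1.26407853e+00] 0.083425062786209
[-0.0116577  -0.06482629 -0.07999633] [ 0.01419605  0.06489326 -0.03264185]
car ([0.4688, 0.4363], [0.09, 0.0498], 72.0, [279.0, 223.0])
call [-0.013, -0.001, 0.338, 0.001, -0.002, 0.002] rows 1.6
```

Call:
drive_tool(
  plan=[
    [-0.008,0,0.15,0,0,0],
    [-0.008,0,0.28,0,0,0],
    [-0.008,0,0.32,0,0,0],
    [-0.008,0,0.34,0,0,0],
    [-0.008,0,0.347,0,0,0],
    [-0.008,0,0.347,0,0,0],
  ],
)

```text
time: 12.53
eef_pos: [0.468, 0.4365, -0.0213]
eef_rot: [3.14, -0.003, 1.264]
contact_force: [-0.4, -0.5, -0.3]
grip_width: 0.0852
grip_force: 0.0
```

Call:
drive_tool(
  plan=[
    [0,0,0,0,0,0],
    [0,0,0,0,0,0],
    [0,0,0,0,0,0],
    [0,0,0,0,0,0],
    [0,0,0,0,0,0],
    [0,0,0,0,0,0],
    [0,0,0,0,0,0],
  ],
  claw=1,
  grip_force=40,
)

```text
time: 13.12
eef_pos: [0.4676, 0.4362, -0.0218]
eef_rot: [3.141, -0.002, 1.264]
contact_force: [-0.9, -0.0, 6.3]
grip_width: 0.0488
grip_force: 43.8
```

Call:
drive_tool(
  plan=[
    [0,0,-0.05,0,0,0],
    [0,0,-0.2,0,0,0],
    [0,0,-0.4,0,0,0],
    [0,0,-0.6,0,0,0],
    [0,0,-0.8,0,0,0],
    [0,0,-1,0,0,0],
    [0,0,-1,0,0,0],
    [0,0,-1,0,0,0],
  ],
)

```text
time: 13.78
eef_pos: [0.468, 0.4363, 0.1801]
eef_rot: [3.139, -0.005, 1.264]
contact_force: [-0.4, -0.8, -2.3]
grip_width: 0.0489
grip_force: 43.0
```

Run:
```python
from h import *
s=get_state();print(s['eef_pos'],s['eef_rot'],s['grip_width']);
calls([.6159,-.045,.33],92.4)
```

```text
[0.4680067  0.43627672 0.18013453] [ 3.13883413 -0.0049228   1.26419115] 0.04891345433312981
call [-1.0, 0.693, -0.365, 0.001, -0.001, -0.111] rows 6.1
call [-1.0, 0.262, -0.308, -0.0, 0.0, 0.0] rows 5.2
call [-0.257, 0.067, -0.079, 0.0, 0.0, 0.0] rows 1.3
```

Call:
drive_tool(
  plan=[
    [-1,0.693,-0.4,0,0,-0.111],
    [-1,0.693,-0.4,0,0,-0.111],
    [-1,0.693,-0.4,0,0,-0.111],
    [-1,0.693,-0.4,0,0,-0.111],
    [-1,0.693,-0.4,0,0,-0.111],
    [-1,0.693,-0.4,0,0,-0.111],
    [-1,0.693,-0.4,0,0,-0.111],
    [-1,0.693,-0.4,0,0,-0.111],
  ],
)

```text
time: 14.45
eef_pos: [0.5394, 0.1976, 0.2567]
eef_rot: [-3.141, 0.003, 1.604]
contact_force: [-0.9, 0.2, -1.8]
grip_width: 0.0491
grip_force: 43.1
```

Call:
drive_tool(
  plan=[
    [-1,0.262,-0.35,0,0,0],
    [-1,0.262,-0.35,0,0,0],
    [-1,0.262,-0.35,0,0,0],
    [-1,0.262,-0.35,0,0,0],
    [-1,0.262,-0.35,0,0,0],
    [-1,0.262,-0.35,0,0,0],
    [-1,0.262,-0.35,0,0,0],
    [-1,0.262,-0.35,0,0,0],
  ],
)

```text
time: 15.12
eef_pos: [0.5987, 0.0071, 0.3249]
eef_rot: [-3.138, -0.002, 1.614]
contact_force: [0.8, 0.2, -1.2]
grip_width: 0.0491
grip_force: 43.0
```

Call:
drive_tool(
  plan=[
    [-0.257,0.067,0,0,0,0],
    [-0.257,0.067,0,0,0,0],
    [-0.257,0.067,0,0,0,0],
    [-0.257,0.067,0,0,0,0],
    [-0.257,0.067,0,0,0,0],
  ],
)

```text
time: 15.53
eef_pos: [0.6146, -0.0412, 0.3256]
eef_rot: [-3.139, -0.003, 1.618]
contact_force: [-0.3, 0.7, -2.1]
grip_width: 0.0495
grip_force: 43.0
```

Run:
```python
from h import *
s=get_state();print(s['eef_pos'],s['eef_rot'],s['grip_width'])
c=cam('wrist');cv2.imwrite("pics/w4.png",c['pixels'][:,:,::-1]);P=cloud(c)
m=box(P,.56,.72,-.03,.13,.095,.115)
v,u=np.nonzero(m);p=atz(c,np.c_[u,v],.104)[:,:2].astype(np.float32)
print(len(p),cv2.minAreaRect(p),np.median(P[m][:,2]))
cl=(P[box(P,.25,.95,-.4,.35,.01,.2)])
print('crank',np.round(P[box(P,.58,.68,-.12,.0,.12,.135)].mean(0),4))
calls([.639,.0507,.20],92.4)
```

```text
[ 0.61461204 -0.04115302  0.32559816] [-3.13898909e+00 -3.12844802e-03  1.61790037e+00] 0.0495191787895479
1587 ((0.6418623924255371, 0.0460633747279644), (0.07777063548564911, 0.12722113728523254), 1.2342545986175537) 0.10382240380620611
crank [nan nan nan]
call [0.452, 0.144, 0.631, -0.001, -0.001, 0.002] rows 3.8<stdin>:8: RuntimeWarning: Mean of empty slice.
  ret = um.true_divide(
```

View pics/w4.png

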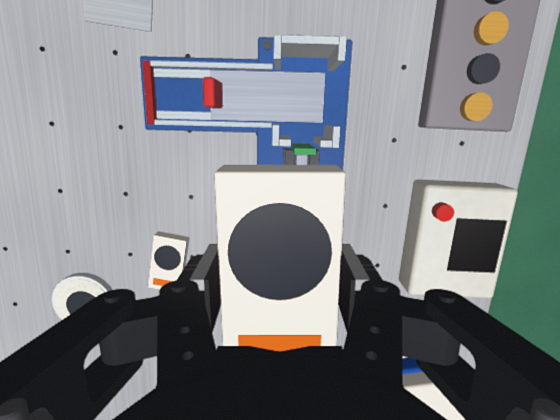

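The guides are at (275..350, 38..145), and the carrier is held straight between the fingers. I'll redo the guide fit without the green pusher pad.

Run:
```python
from h import *
s=get_state()
c=cam('wrist');P=cloud(c);H=hsv(c)
m=box(P,.56,.72,-.03,.13,.098,.112)&(H[...,1]<70)
m=cv2.morphologyEx(m.astype(np.uint8),cv2.MORPH_OPEN,np.ones((2,2)))>0
v,u=np.nonzero(m);p=atz(c,np.c_[u,v],.104)[:,:2].astype(np.float32)
print(len(p),cv2.minAreaRect(p))
for e in (.25,1.2,2,2.4,2.8):
    a=np.radians(e);q=p@np.array([[np.cos(a),-np.sin(a)],[np.sin(a),np.cos(a)]])
    lo,hi=np.percentile(q,.5,0),np.percentile(q,99.5,0);ce=(lo+hi)/2
    print(e,hi-lo,np.array([[np.cos(a),-np.sin(a)],[np.sin(a),np.cos(a)]])@ce)
# gate plate edges/tab/red stop
print('tab',*rects(c,((H[...,0]<8)|(H[...,0]>172))&(H[...,1]>150)&box(P,.4,.6,0,.1,.08,.1),.085,30))
print('stop',*rects(c,((H[...,0]<8)|(H[...,0]>172))&(H[...,1]>150)&box(P,.4,.48,-.05,.15,.028,.04),.034,30))
print('held',*rects(c,(H[...,1]<60)&(H[...,2]>180)&box(P,.5,.7,-.1,.05,.34,.4),.36,800))
```

```text
1356 ((0.6429418921470642, 0.04986131191253662), (0.07770554721355438, 0.1177985817193985), 1.2369041442871094)
0.25 [0.07862711 0.11780261] [0.64287849 0.04998908]
1.2 [0.077279   0.11717765] [0.64289798 0.05008266]
2 [0.07828153 0.11735325] [0.6427843  0.05016664]
2.4 [0.07893307 0.1176409 ] [0.64280184 0.05016379]
2.8 [0.07962382 0.11796937] [0.64279793 0.05015975]
tab ([0.5272, 0.0484], [0.0326, 0.0129], 89.8, [209.0, 91.0])
stop ([0.4373, 0.0465], [0.078, 0.0108], -89.1, [148.0, 92.0])
held ([0.6149, -0.0383], [0.0811, 0.0527], -87.4, [279.0, 253.0])
```

Run:
```python
from h import *
calls([.6428,.050,.15],91.1)
```

```text
call [0.45, 0.163, 0.882, -0.0, -0.001, 0.009] rows 4.8
```

Call:
drive_tool(
  plan=[
    [0.45,0.163,0.2,0,0,0.009],
    [0.45,0.163,0.2,0,0,0.009],
    [0.45,0.163,0.4,0,0,0.009],
    [0.45,0.163,0.6,0,0,0.009],
    [0.45,0.163,0.8,0,0,0.009],
    [0.45,0.163,0.88,0,0,0.009],
    [0.45,0.163,0.88,0,0,0.009],
    [0.45,0.163,0.88,0,0,0.009],
    [0.45,0.163,0.88,0,0,0.009],
  ],
)

```text
time: 16.38
eef_pos: [0.6454, 0.0465, 0.1533]
eef_rot: [3.137, -0.0, 1.586]
contact_force: [0.4, -0.6, -0.4]
grip_width: 0.0489
grip_force: 42.9
```

Run:
```python
from h import *
s=get_state();print(s['eef_pos'],s['eef_rot'])
calls([.6428,.050,.095],91.1)
```

```text
[0.64542234 0.04654518 0.15331274] [ 3.13717477e+00 -1.16428657e-04  1.58563900e+00]
call [0.017, -0.014, 0.292, 0.001, -0.0, -0.001] rows 1.4
```

Call:
drive_tool(
  plan=[
    [0.015,-0.012,0.1,0,0,0],
    [0.015,-0.012,0.2,0,0,0],
    [0.015,-0.012,0.29,0,0,0],
    [0.015,-0.012,0.29,0,0,0],
    [0.015,-0.012,0.29,0,0,0],
    [0.015,-0.012,0.29,0,0,0],
  ],
)

```text
time: 16.88
eef_pos: [0.6434, 0.0489, 0.0958]
eef_rot: [3.136, -0.0, 1.585]
contact_force: [-0.1, -0.3, -0.6]
grip_width: 0.0495
grip_force: 42.9
```

Run:
```python
from h import *
s=get_state();print(s['eef_pos'],s['eef_rot'])
calls([.6428,.050,.012],91.1)
```

```text
[0.64337816 0.04888403 0.09584783] [ 3.13634177e+00 -1.01568264e-04  1.58473601e+00]
call [0.006, -0.005, 0.419, 0.002, -0.0, -0.002] rows 2.0
```

Call:
drive_tool(
  plan=[
    [0.005,-0.004,0.06,0.001,0,0],
    [0.005,-0.004,0.12,0.001,0,0],
    [0.005,-0.004,0.18,0.001,0,0],
    [0.005,-0.004,0.24,0.001,0,0],
    [0.005,-0.004,0.3,0.001,0,0],
    [0.005,-0.004,0.36,0.001,0,0],
    [0.005,-0.004,0.4,0.001,0,0],
    [0.005,-0.004,0.42,0.001,0,0],
    [0.005,-0.004,0.42,0.001,0,0],
  ],
)

```text
time: 17.63
eef_pos: [0.6396, 0.05, 0.0075]
eef_rot: [-3.136, 0.0, 1.585]
contact_force: [0.6, 0.6, -1.6]
grip_width: 0.0492
grip_force: 43.0
```

Call:
drive_tool(
  plan=[
    [0,0,0,0,0,0],
    [0,0,0,0,0,0],
    [0,0,0,0,0,0],
    [0,0,0,0,0,0],
  ],
)

```text
time: 17.97
eef_pos: [0.641, 0.0501, 0.0097]
eef_rot: [-3.14, -0.0, 1.585]
contact_force: [0.3, -0.0, -0.9]
grip_width: 0.0489
grip_force: 43.0
```

Call:
drive_tool(
  plan=[
    [0,0,0,0,0,0],
    [0,0,0,0,0,0],
    [0,0,0,0,0,0],
    [0,0,0,0,0,0],
    [0,0,0,0,0,0],
    [0,0,0,0,0,0],
  ],
  claw=-1,
)

```text
time: 18.47
eef_pos: [0.6405, 0.05, 0.009]
eef_rot: [-3.139, 0.0, 1.585]
contact_force: [-0.2, 1.0, 0.3]
grip_width: 0.0854
grip_force: 0.0
```

Call:
drive_tool(
  plan=[
    [0,0,-0.1,0,0,0],
    [0,0,-0.25,0,0,0],
    [0,0,-0.4,0,0,0],
    [0,0,-0.6,0,0,0],
    [0,0,-0.8,0,0,0],
    [0,0,-0.8,0,0,0],
    [0,0,-0.8,0,0,0],
  ],
)

```text
time: 19.05
eef_pos: [0.6429, 0.0498, 0.1723]
eef_rot: [3.138, -0.0, 1.585]
contact_force: [0.4, -0.1, -1.0]
grip_width: 0.0855
grip_force: 0.0
```

Run:
```python
from cr import *
s=get_state();print(s['time'],s['eef_pos'],s['eef_rot'])
c=cam('wrist');P=cloud(c);H=hsv(c);m=box(P,.6,.69,-.01,.11,.03,.06)
print('loaded',*rects(c,m&(H[...,1]<70),.047,500),np.median(P[m][:,2]))
car('top')
calls([.56,.2,.26],66)
```

```text
19.05 [0.64290266 0.04975745 0.17234404] [ 3.13786553e+00 -3.38513886e-04  1.58470380e+00]
loaded ([0.6421, 0.0431], [0.1057, 0.0795], -89.2, [277.0, 190.0]) 0.04743440560153098
car ([0.4447, -0.2045], [0.0896, 0.05], 81.3, [336.0, 210.0])
car ([0.3256, -0.2828], [0.0939, 0.0453], 89.9, [360.0, 248.0])
call [0.754, -0.392, -0.457, -0.002, 0.0, 0.138] rows 4.6
```

Carrier 1 lies flat on the gate, with its top at z 0.047. Carrier 2 is next.

Run:
```python
from h import *
calls([.4445,.2822,.16],59.8)
```

```text
call [1.0, -0.82, 0.04, -0.002, 0.0, 0.172] rows 6.2
call [0.075, -0.211, 0.006, -0.0, 0.0, -0.0] rows 1.1
```

Call:
drive_tool(
  plan=[
    [1,-0.82,0,0,0,0.172],
    [1,-0.82,0,0,0,0.172],
    [1,-0.82,0,0,0,0.172],
    [1,-0.82,0,0,0,0.172],
    [1,-0.82,0,0,0,0.172],
    [1,-0.82,0,0,0,0.172],
    [1,-0.82,0,0,0,0.172],
  ],
)

```text
time: 19.73
eef_pos: [0.4665, 0.2554, 0.1665]
eef_rot: [-3.129, 0.005, 1.056]
contact_force: [-0.6, 1.3, 0.0]
grip_width: 0.085
grip_force: 0.0
```

Call:
drive_tool(
  plan=[
    [0.075,-0.211,0.2,0,0,0],
    [0.075,-0.211,0.4,0,0,0],
    [0.075,-0.211,0.6,0,0,0],
    [0.075,-0.211,0.6,0,0,0],
    [0.075,-0.211,0.6,0,0,0],
    [0.075,-0.211,0.6,0,0,0],
  ],
)

```text
time: 20.23
eef_pos: [0.4456, 0.2807, 0.0496]
eef_rot: [-3.14, 0.003, 1.043]
contact_force: [0.3, 0.2, 0.3]
grip_width: 0.0853
grip_force: 0.0
```

Run:
```python
from cr import *
s=get_state();print(s['time'],s['eef_pos'],s['eef_rot'])
for q in car(): calls(q[0]+[-.021],q[2])
```

```text
20.2333 [0.44563145 0.28070133 0.04960697] [-3.13957050e+00  3.10085410e-03  1.04265394e+00]
car ([0.4436, 0.2822], [0.0896, 0.0498], 59.7, [275.0, 219.0])
call [-0.003, -0.016, 0.359, -0.0, 0.0, 0.0] rows 1.7
```

Call:
drive_tool(
  plan=[
    [0,-0.012,0.15,0,0,0],
    [0,-0.012,0.28,0,0,0],
    [0,-0.012,0.32,0,0,0],
    [0,-0.012,0.345,0,0,0],
    [0,-0.012,0.354,0,0,0],
    [0,-0.012,0.354,0,0,0],
  ],
)

```text
time: 20.78
eef_pos: [0.4439, 0.2832, -0.0199]
eef_rot: [-3.14, -0.0, 1.044]
contact_force: [0.4, -0.9, 0.6]
grip_width: 0.0855
grip_force: 0.0
```

Call:
drive_tool(
  plan=[
    [0,0,0,0,0,0],
    [0,0,0,0,0,0],
    [0,0,0,0,0,0],
    [0,0,0,0,0,0],
    [0,0,0,0,0,0],
    [0,0,0,0,0,0],
    [0,0,0,0,0,0],
  ],
  claw=1,
  grip_force=40,
)

```text
time: 21.37
eef_pos: [0.4432, 0.2834, -0.0202]
eef_rot: [-3.14, 0.0, 1.044]
contact_force: [-1.6, -0.6, 5.2]
grip_width: 0.0493
grip_force: 42.2
```

Call:
drive_tool(
  plan=[
    [0,0,-0.05,0,0,0],
    [0,0,-0.2,0,0,0],
    [0,0,-0.4,0,0,0],
    [0,0,-0.6,0,0,0],
    [0,0,-0.8,0,0,0],
    [0,0,-1,0,0,0],
    [0,0,-1,0,0,0],
    [0,0,-1,0,0,0],
  ],
)

```text
time: 22.03
eef_pos: [0.4442, 0.2836, 0.1814]
eef_rot: [-3.141, -0.003, 1.045]
contact_force: [-0.5, 0.1, -2.0]
grip_width: 0.0488
grip_force: 42.2
```

Run:
```python
from h import *
s=get_state();print(s['eef_pos'],s['eef_rot'],s['grip_width']);
calls([.6428,.050,.17],91.1)
```

```text
[0.44420552 0.28363027 0.18138595] [-3.14073811 -0.00338191  1.04455555] 0.04878026279166811
call [-0.354, 1.0, 0.037, 0.0, -0.001, -0.174] rows 5.1
call [-0.366, 0.299, 0.018, 0.0, 0.0, 0.0] rows 2.3
```

Call:
drive_tool(
  plan=[
    [-0.354,1,0,0,0,-0.174],
    [-0.354,1,0,0,0,-0.174],
    [-0.354,1,0,0,0,-0.174],
    [-0.354,1,0,0,0,-0.174],
    [-0.354,1,0,0,0,-0.174],
    [-0.354,1,0,0,0,-0.174],
    [-0.354,1,0,0,0,-0.174],
  ],
)

```text
time: 22.62
eef_pos: [0.5808, 0.116, 0.1764]
eef_rot: [-3.135, 0.003, 1.582]
contact_force: [0.8, -0.5, -1.3]
grip_width: 0.0492
grip_force: 42.2
```

Call:
drive_tool(
  plan=[
    [-0.366,0.299,0,0,0,0],
    [-0.366,0.299,0,0,0,0],
    [-0.366,0.299,0,0,0,0],
    [-0.366,0.299,0.18,0,0,0],
    [-0.366,0.299,0.3,0,0,0],
    [-0.366,0.299,0.3,0,0,0],
    [-0.366,0.299,0.3,0,0,0],
    [-0.366,0.299,0.3,0,0,0],
  ],
)

```text
time: 23.28
eef_pos: [0.6418, 0.0506, 0.1188]
eef_rot: [-3.139, -0.0, 1.592]
contact_force: [0.3, 0.1, -0.7]
grip_width: 0.0489
grip_force: 42.3
```

Run:
```python
from h import *
s=get_state();print(s['eef_pos'],s['eef_rot'],s['grip_width']);
calls([.6428,.050,.03],91.1)
```

```text
[0.64182407 0.05055093 0.11881383] [-3.13903645e+00 -1.96524004e-04  1.59237141e+00] 0.04889733930307626
call [-0.003, 0.006, 0.444, -0.001, -0.0, 0.001] rows 2.1
```

Call:
drive_tool(
  plan=[
    [-0.003,0.006,0.06,0,0,0],
    [-0.003,0.006,0.12,0,0,0],
    [-0.003,0.006,0.18,0,0,0],
    [-0.003,0.006,0.24,0,0,0],
    [-0.003,0.006,0.3,0,0,0],
    [-0.003,0.006,0.36,0,0,0],
    [-0.003,0.006,0.4,0,0,0],
    [-0.003,0.006,0.43,0,0,0],
    [-0.003,0.006,0.43,0,0,0],
    [-0.003,0.006,0.43,0,0,0],
  ],
)

```text
time: 24.12
eef_pos: [0.6426, 0.0488, 0.032]
eef_rot: [-3.138, 0.0, 1.591]
contact_force: [0.3, 0.9, -0.7]
grip_width: 0.0491
grip_force: 42.4
```

Call:
drive_tool(
  plan=[
    [0,0,0,0,0,0],
    [0,0,0,0,0,0],
    [0,0,0,0,0,0],
  ],
)

```text
time: 24.37
eef_pos: [0.6431, 0.0489, 0.033]
eef_rot: [-3.14, -0.0, 1.591]
contact_force: [0.9, -0.2, -0.9]
grip_width: 0.0489
grip_force: 42.4
```

Call:
drive_tool(
  plan=[
    [0,0,0,0,0,0],
    [0,0,0,0,0,0],
    [0,0,0,0,0,0],
    [0,0,0,0,0,0],
    [0,0,0,0,0,0],
    [0,0,0,0,0,0],
  ],
  claw=-1,
)

```text
time: 24.87
eef_pos: [0.6426, 0.0489, 0.0323]
eef_rot: [-3.139, 0.0, 1.591]
contact_force: [0.2, 0.6, 0.3]
grip_width: 0.0854
grip_force: 0.0
```

Call:
drive_tool(
  plan=[
    [0,0,-0.1,0,0,0],
    [0,0,-0.25,0,0,0],
    [0,0,-0.4,0,0,0],
    [0,0,-0.6,0,0,0],
    [0,0,-0.8,0,0,0],
    [0,0,-0.8,0,0,0],
    [0,0,-0.8,0,0,0],
  ],
)

```text
time: 25.45
eef_pos: [0.6449, 0.0485, 0.1956]
eef_rot: [3.138, -0.0, 1.591]
contact_force: [0.2, -0.4, 0.1]
grip_width: 0.0852
grip_force: 0.0
```

Run:
```python
from cr import *
s=get_state();print(s['time'],s['eef_pos'],s['eef_rot'])
c=cam('wrist');P=cloud(c);H=hsv(c);m=box(P,.61,.675,-.005,.105,.03,.09)
print('loaded',*rects(c,m&(H[...,1]<70),.067,500),np.percentile(P[m][:,2],[5,50,95]))
print(car('top'))
calls([.4445,-.2044,.16],81.5)
```

```text
25.45 [0.64491443 0.04851246 0.19555474] [ 3.13788700e+00 -2.44360269e-04  1.59093719e+00]
loaded ([0.6414, 0.0417], [0.1105, 0.0691], -89.0, [276.0, 190.0]) [0.0474837  0.06742989 0.07609997]
car ([0.4444, -0.2045], [0.0896, 0.0508], 81.1, [336.0, 211.0])
car ([0.3256, -0.2829], [0.0939, 0.0453], 89.9, [360.0, 248.0])
[([0.4444, -0.2045], [0.0896, 0.0508], 81.1, [336.0, 211.0]), ([0.3256, -0.2829], [0.0939, 0.0453], 89.9, [360.0, 248.0])]
call [-1.0, -0.812, 0.129, -0.002, -0.0, 0.054] rows 6.2
call [-0.278, -0.157, 0.031, 0.0, 0.0, 0.0] rows 1.5
```

Call:
drive_tool(
  plan=[
    [-1,-0.812,0,0,0,0.054],
    [-1,-0.812,0,0,0,0.054],
    [-1,-0.812,0,0,0,0.054],
    [-1,-0.812,0,0,0,0.054],
    [-1,-0.812,0,0,0,0.054],
    [-1,-0.812,0,0,0,0.054],
    [-1,-0.812,0,0,0,0.054],
  ],
)

```text
time: 26.13
eef_pos: [0.4778, -0.1613, 0.1918]
eef_rot: [-3.132, 0.004, 1.409]
contact_force: [0.2, -1.5, -0.0]
grip_width: 0.0852
grip_force: 0.0
```

Call:
drive_tool(
  plan=[
    [-0.278,-0.157,0.2,0,0,0],
    [-0.278,-0.157,0.4,0,0,0],
    [-0.278,-0.157,0.6,0,0,0],
    [-0.278,-0.157,0.7,0,0,0],
    [-0.278,-0.157,0.7,0,0,0],
    [-0.278,-0.157,0.7,0,0,0],
  ],
)

```text
time: 26.63
eef_pos: [0.4427, -0.2036, 0.0507]
eef_rot: [-3.131, -0.001, 1.421]
contact_force: [1.2, -0.2, 1.0]
grip_width: 0.0854
grip_force: 0.0
```

Run:
```python
from cr import *
s=get_state();print(s['time'],s['eef_pos'],s['eef_rot'])
for q in car(): calls(q[0]+[-.020],q[2])
```

```text
26.6333 [ 0.44272636 -0.20361501  0.05067448] [-3.13110889e+00 -1.33844934e-03  1.42059043e+00]
car ([0.4454, -0.2058], [0.09, 0.0498], 81.2, [284.0, 222.0])
call [-0.006, 0.005, 0.364, -0.002, 0.0, 0.001] rows 1.7
```

Call:
drive_tool(
  plan=[
    [-0.008,0.008,0.15,0,0,0],
    [-0.008,0.008,0.28,0,0,0],
    [-0.008,0.008,0.32,0,0,0],
    [-0.008,0.008,0.345,0,0,0],
    [-0.008,0.008,0.356,0,0,0],
    [-0.008,0.008,0.356,0,0,0],
  ],
)

```text
time: 27.18
eef_pos: [0.4473, -0.2068, -0.0171]
eef_rot: [-3.141, 0.001, 1.422]
contact_force: [0.9, -0.3, -0.0]
grip_width: 0.0851
grip_force: 0.0
```

Call:
drive_tool(
  plan=[
    [0,0,0,0,0,0],
    [0,0,0,0,0,0],
    [0,0,0,0,0,0],
    [0,0,0,0,0,0],
    [0,0,0,0,0,0],
    [0,0,0,0,0,0],
    [0,0,0,0,0,0],
  ],
  claw=1,
  grip_force=40,
)

```text
time: 27.77
eef_pos: [0.4466, -0.2067, -0.0174]
eef_rot: [-3.14, 0.001, 1.421]
contact_force: [-0.5, 0.5, 5.2]
grip_width: 0.0492
grip_force: 41.9
```

Call:
drive_tool(
  plan=[
    [0,0,-0.05,0,0,0],
    [0,0,-0.2,0,0,0],
    [0,0,-0.4,0,0,0],
    [0,0,-0.6,0,0,0],
    [0,0,-0.8,0,0,0],
    [0,0,-1,0,0,0],
    [0,0,-1,0,0,0],
    [0,0,-1,0,0,0],
  ],
)

```text
time: 28.43
eef_pos: [0.4478, -0.207, 0.1843]
eef_rot: [3.139, 0.001, 1.422]
contact_force: [-0.8, 0.4, -1.3]
grip_width: 0.049
grip_force: 42.2
```

Run:
```python
from h import *
s=get_state();print(s['eef_pos'],s['eef_rot'],s['grip_width']);
calls([.6428,.050,.18],91.1)
```

```text
[ 0.44779104 -0.20698403  0.18426607] [3.13898209e+00 1.24825524e-03 1.42161463e+00] 0.04900054062664661
call [1.0, 0.546, 0.015, 0.001, 0.0, -0.054] rows 5.5
call [0.372, 0.293, 0.006, 0.0, 0.0, -0.0] rows 2.3
```

Call:
drive_tool(
  plan=[
    [1,0.546,0,0,0,-0.054],
    [1,0.546,0,0,0,-0.054],
    [1,0.546,0,0,0,-0.054],
    [1,0.546,0,0,0,-0.054],
    [1,0.546,0,0,0,-0.054],
    [1,0.546,0,0,0,-0.054],
    [1,0.546,0,0,0,-0.054],
  ],
)

```text
time: 29.02
eef_pos: [0.5858, -0.0168, 0.178]
eef_rot: [-3.135, -0.005, 1.602]
contact_force: [0.5, -0.3, -2.0]
grip_width: 0.0489
grip_force: 42.1
```

Call:
drive_tool(
  plan=[
    [0.372,0.293,0,0,0,0],
    [0.372,0.293,0,0,0,0],
    [0.372,0.293,0,0,0,0],
    [0.372,0.293,0.18,0,0,0],
    [0.372,0.293,0.3,0,0,0],
    [0.372,0.293,0.3,0,0,0],
    [0.372,0.293,0.3,0,0,0],
    [0.372,0.293,0.3,0,0,0],
  ],
)

```text
time: 29.68
eef_pos: [0.6416, 0.0495, 0.1216]
eef_rot: [-3.139, 0.001, 1.59]
contact_force: [0.3, -0.0, -0.7]
grip_width: 0.049
grip_force: 42.1
```

Run:
```python
from h import *
s=get_state();print(s['eef_pos'],s['eef_rot'],s['grip_width']);
calls([.6428,.050,.053],91.1)
```

```text
[0.64164309 0.0494903  0.12164988] [-3.13903260e+00  6.47171516e-04  1.58964375e+00] 0.049041755596316634
call [0.003, 0.007, 0.343, -0.001, 0.0, -0.0] rows 1.6
```

Call:
drive_tool(
  plan=[
    [0.003,0.006,0.06,0,0,0],
    [0.003,0.006,0.12,0,0,0],
    [0.003,0.006,0.18,0,0,0],
    [0.003,0.006,0.24,0,0,0],
    [0.003,0.006,0.29,0,0,0],
    [0.003,0.006,0.33,0,0,0],
    [0.003,0.006,0.335,0,0,0],
    [0.003,0.006,0.335,0,0,0],
    [0.003,0.006,0.335,0,0,0],
  ],
)

```text
time: 30.43
eef_pos: [0.6428, 0.0511, 0.0543]
eef_rot: [-3.139, 0.0, 1.591]
contact_force: [-0.7, 0.1, -0.3]
grip_width: 0.049
grip_force: 42.1
```

Call:
drive_tool(
  plan=[
    [0,0,0,0,0,0],
    [0,0,0,0,0,0],
    [0,0,0,0,0,0],
  ],
)

```text
time: 30.68
eef_pos: [0.6428, 0.0512, 0.0546]
eef_rot: [-3.14, -0.0, 1.591]
contact_force: [-0.2, 0.1, -0.7]
grip_width: 0.0488
grip_force: 42.1
```

Call:
drive_tool(
  plan=[
    [0,0,0,0,0,0],
    [0,0,0,0,0,0],
    [0,0,0,0,0,0],
    [0,0,0,0,0,0],
    [0,0,0,0,0,0],
    [0,0,0,0,0,0],
  ],
  claw=-1,
)

```text
time: 31.18
eef_pos: [0.6424, 0.0512, 0.0541]
eef_rot: [-3.139, 0.0, 1.591]
contact_force: [0.4, 0.6, -0.1]
grip_width: 0.0854
grip_force: 0.0
```

Call:
drive_tool(
  plan=[
    [0,0,-0.1,0,0,0],
    [0,0,-0.25,0,0,0],
    [0,0,-0.4,0,0,0],
    [0,0,-0.6,0,0,0],
    [0,0,-0.8,0,0,0],
    [0,0,-0.8,0,0,0],
    [0,0,-0.8,0,0,0],
  ],
)

```text
time: 31.77
eef_pos: [0.6447, 0.0508, 0.2174]
eef_rot: [3.138, -0.0, 1.591]
contact_force: [0.7, -0.4, -1.5]
grip_width: 0.0854
grip_force: 0.0
```

Run:
```python
from cr import *
s=get_state();print(s['time'],s['eef_pos'],s['eef_rot'])
c=cam('wrist');P=cloud(c);H=hsv(c);m=box(P,.61,.675,-.005,.105,.03,.1)
print('z',np.percentile(P[m][:,2],[5,50,95]))
cv2.imwrite("pics/w5.png",c['pixels'][:,:,::-1]);
# tab from scene
for n in('scene','top'):
    c=cam(n);P=cloud(c);H=hsv(c)
    print('tab',*rects(c,((H[...,0]<8)|(H[...,0]>172))&(H[...,1]>150)&box(P,.4,.6,0,.1,.07,.1),.085,5))
calls([.527,.0484,.20],91.1)
```

```text
31.7667 [0.64466565 0.05076301 0.21736811] [ 3.13782999e+00 -2.29228755e-04  1.59089436e+00]
z [0.06845422 0.08738168 0.08900563]
tab ([0.5282, 0.0439], [0.0367, 0.0127], -83.4, [311.0, 215.0])
tab ([0.5231, 0.0496], [0.0318, 0.0128], 89.8, [257.0, 184.0])
call [-0.004, -0.573, 0.065, -0.002, -0.0, 0.0] rows 2.8
```

View pics/w5.png

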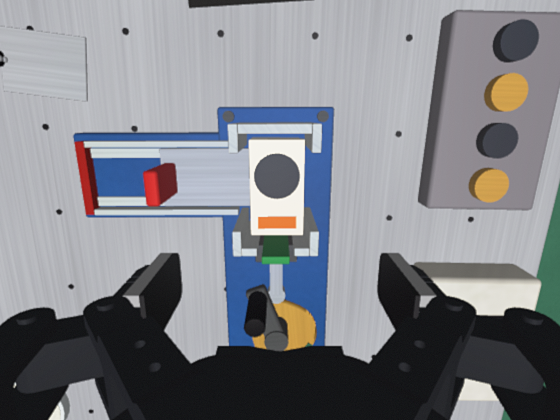

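The stack of three looks good, with its top at z 0.087 and the carrier at (277,188) inside the guides. Next I'll grip the red tab.

Call:
drive_tool(
  plan=[
    [-0.004,-0.573,0,0,0,0],
    [-0.004,-0.573,0,0,0,0],
    [-0.004,-0.573,0,0,0,0],
    [-0.004,-0.573,0.2,0,0,0],
    [-0.004,-0.573,0.4,0,0,0],
    [-0.004,-0.573,0.5,0,0,0],
    [-0.004,-0.573,0.5,0,0,0],
    [-0.004,-0.573,0.5,0,0,0],
  ],
)

```text
time: 32.58
eef_pos: [0.5266, 0.0479, 0.1128]
eef_rot: [-3.134, 0.001, 1.591]
contact_force: [0.2, -0.2, 0.6]
grip_width: 0.0858
grip_force: 0.0
```

Run:
```python
from h import *
s=get_state();print(s['eef_pos'],s['eef_rot'])
c=cam('wrist');P=cloud(c);H=hsv(c)
print('tab',*rects(c,((H[...,0]<8)|(H[...,0]>172))&(H[...,1]>150)&box(P,.4,.6,0,.1,.078,.1),.085,5))
calls([.5272,.0478,.022],91.1)
```

```text
[0.52664771 0.04793234 0.11275219] [-3.13385627e+00  9.47317492e-04  1.59089782e+00]
tab ([0.5264, 0.0505], [0.0336, 0.0125], -88.7, [279.0, 221.0])
call [0.001, -0.003, 0.461, -0.001, 0.0, 0.0] rows 2.2
```

Call:
drive_tool(
  plan=[
    [0.008,0,0.15,0,0,0],
    [0.008,0,0.28,0,0,0],
    [0.008,0,0.38,0,0,0],
    [0.008,0,0.45,0,0,0],
    [0.008,0,0.45,0,0,0],
    [0.008,0,0.45,0,0,0],
  ],
)

```text
time: 33.13
eef_pos: [0.5288, 0.0495, 0.0253]
eef_rot: [-3.14, 0.0, 1.591]
contact_force: [0.0, -0.3, 0.3]
grip_width: 0.0854
grip_force: 0.0
```

Call:
drive_tool(
  plan=[
    [0,0,0,0,0,0],
    [0,0,0,0,0,0],
    [0,0,0,0,0,0],
    [0,0,0,0,0,0],
    [0,0,0,0,0,0],
    [0,0,0,0,0,0],
    [0,0,0,0,0,0],
    [0,0,0,0,0,0],
    [0,0,0,0,0,0],
  ],
  claw=1,
  grip_force=30,
)

```text
time: 33.88
eef_pos: [0.526, 0.0498, 0.0247]
eef_rot: [-3.135, -0.001, 1.591]
contact_force: [-3.6, 1.1, 4.9]
grip_width: 0.0139
grip_force: 30.7
```

Gripped at 13.9 mm. I'll pull slowly.

Call:
drive_tool(
  plan=[
    [0,-0.03,0,0,0,0],
    [0,-0.08,0,0,0,0],
    [0,-0.13,0,0,0,0],
    [0,-0.18,0,0,0,0],
    [0,-0.22,0,0,0,0],
    [0,-0.26,0,0,0,0],
    [0,-0.3,0,0,0,0],
    [0,-0.33,0,0,0,0],
    [0,-0.35,0,0,0,0],
    [0,-0.35,0,0,0,0],
  ],
)

```text
time: 34.72
eef_pos: [0.4563, 0.0482, 0.0246]
eef_rot: [-3.137, -0.0, 1.591]
contact_force: [-0.2, -0.1, 1.6]
grip_width: 0.0135
grip_force: 30.4
```

Call:
drive_tool(
  plan=[
    [0,-0.01,0,0,0,0],
    [0,-0.02,0,0,0,0],
    [0,-0.025,0,0,0,0],
    [0,-0.03,0,0,0,0],
    [0,-0.035,0,0,0,0],
    [0,-0.035,0,0,0,0],
  ],
)

```text
time: 35.22
eef_pos: [0.4511, 0.0481, 0.0247]
eef_rot: [-3.139, 0.0, 1.591]
contact_force: [3.2, 0.2, -1.5]
grip_width: 0.0138
grip_force: 30.1
```

Call:
drive_tool(
  plan=[
    [0,-0.01,0,0,0,0],
    [0,-0.015,0,0,0,0],
    [0,-0.015,0,0,0,0],
  ],
)

```text
time: 35.47
eef_pos: [0.4513, 0.0481, 0.0247]
eef_rot: [3.138, 0.001, 1.591]
contact_force: [9.1, 0.1, -6.9]
grip_width: 0.0135
grip_force: 29.8
```

Call:
drive_tool(
  plan=[
    [0,0.012,0,0,0,0],
    [0,0.012,0,0,0,0],
    [0,0.012,0,0,0,0],
    [0,0.012,0,0,0,0],
    [0,0.012,0,0,0,0],
    [0,0.012,0,0,0,0],
  ],
  claw=-1,
)

```text
time: 35.97
eef_pos: [0.4495, 0.0481, 0.0246]
eef_rot: [-3.137, -0.0, 1.591]
contact_force: [0.5, 1.0, -0.3]
grip_width: 0.0842
grip_force: 0.0
```

Call:
drive_tool(
  plan=[
    [0,0,-0.15,0,0,0],
    [0,0,-0.35,0,0,0],
    [0,0,-0.55,0,0,0],
    [0,0,-0.8,0,0,0],
    [0,0,-1,0,0,0],
    [0,0,-1,0,0,0],
    [0,0,-1,0,0,0],
  ],
)

```text
time: 36.55
eef_pos: [0.4524, 0.0483, 0.2273]
eef_rot: [3.138, -0.002, 1.591]
contact_force: [-0.1, 0.4, -0.8]
grip_width: 0.0857
grip_force: 0.0
```

Run:
```python
from h import *
s=get_state();print(s['time'],s['eef_pos'],s['eef_rot'])
for n in('wrist','scene'):
    c=cam(n);P=cloud(c);H=hsv(c)
    print('tab',*rects(c,((H[...,0]<8)|(H[...,0]>172))&(H[...,1]>150)&box(P,.4,.6,0,.1,.07,.1),.085,5))
    for y in (.03,.05,.08):
        m=box(P,.62,.665,y-.008,y+.008,.03,.1);print(y,m.sum(),np.median(P[m][:,2]) if m.sum() else 0)
calls([.626,-.067,.26],91.1)
```

```text
36.55 [0.452418   0.04828583 0.22733767] [ 3.13794721e+00 -1.97076926e-03  1.59141272e+00]
tab ([0.4511, 0.0483], [0.0332, 0.0116], -88.9, [277.0, 187.0])
0.03 650 0.08051159257039511
0.05 666 0.08072831922464507
0.08 693 0.08058715879474276
tab ([0.4536, 0.0434], [0.0333, 0.0111], -84.9, [298.0, 197.0])
0.03 86 0.07947504075890666
0.05 116 0.07882434836435775
0.08 106 0.07882443812835116
call [-0.595, 0.869, -0.186, -0.002, -0.0, 0.0] rows 5.1
```

The stack dropped, with its top at z 0.080, and the gate reached its stop (9 N contact). Next I'll push the crank post with closed fingers, staying behind it along the arc.

Run:
```python
from h import *
calls([.6557,-.0658,.20],91.1)
ax=np.array([.6461,-.120]);R=Ro.from_euler('xyz',[np.pi,0,np.radians(91.1)]).inv()
p=lambda a:ax+.055*np.array([np.cos(np.radians(a)),np.sin(np.radians(a))])
for A in (np.arange(88,153,8),np.arange(160,233,8)):
    o=p(A[0]-8)
    print([np.round(R.apply(np.r_[p(a)-o,0])[:2]/.2,3).tolist() for a in A])
```

```text
call [-0.581, 1.0, 0.111, -0.002, -0.0, 0.0] rows 5.6
call [-0.011, 0.019, 0.002, 0.0, 0.0, 0.0] rows 0.1
[[0.005, -0.038], [0.004, -0.076], [-0.002, -0.114], [-0.013, -0.151], [-0.029, -0.186], [-0.05, -0.218], [-0.075, -0.247], [-0.104, -0.272], [-0.136, -0.293]]
[[-0.035, -0.016], [-0.071, -0.028], [-0.109, -0.034], [-0.148, -0.034], [-0.186, -0.03], [-0.223, -0.02], [-0.258, -0.005], [-0.291, 0.015], [-0.321, 0.039], [-0.347, 0.067]]
```

Call:
drive_tool(
  plan=[
    [-0.59,1,0,0,0,0],
    [-0.59,1,0,0,0,0],
    [-0.59,1,0,0,0,0],
    [-0.59,1,0,0,0,0],
    [-0.59,1,0,0,0,0],
    [-0.59,1,0,0,0,0],
    [-0.59,1,0,0,0,0],
    [-0.59,1,0,0,0,0],
  ],
  claw=1,
)

```text
time: 37.32
eef_pos: [0.6518, -0.0669, 0.2198]
eef_rot: [-3.131, -0.0, 1.589]
contact_force: [0.3, 0.0, -0.9]
grip_width: 0.0004
grip_force: 0.0
```

Run:
```python
from h import *
s=get_state();print(s['time'],s['eef_pos'],s['eef_rot'])
c=cam('top');P=cloud(c)
calls([.6567,-.0658,.067],91.1)
```

```text
37.3167 [ 0.65179419 -0.06691245  0.2198378 ] [-3.13145448e+00 -2.56309296e-04  1.58854589e+00]
call [-0.003, 0.034, 0.768, -0.003, -0.0, 0.0] rows 3.7
```

Call:
drive_tool(
  plan=[
    [-0.003,0.028,0,0,0,0],
    [-0.003,0.028,0.15,0,0,0],
    [-0.003,0.028,0.3,0,0,0],
    [-0.003,0.028,0.45,0,0,0],
    [-0.003,0.028,0.6,0,0,0],
    [-0.003,0.028,0.7,0,0,0],
    [-0.003,0.028,0.75,0,0,0],
    [-0.003,0.028,0.75,0,0,0],
    [-0.003,0.028,0.75,0,0,0],
  ],
)

```text
time: 38.12
eef_pos: [0.6584, -0.0657, 0.0746]
eef_rot: [-3.139, -0.0, 1.592]
contact_force: [-0.4, -0.2, 0.5]
grip_width: -0.0003
grip_force: 0.0
```

Call:
drive_tool(
  plan=[
    [0.005,-0.05,0.02,0,0,0],
    [0.004,-0.088,0.02,0,0,0],
    [-0.002,-0.126,0.02,0,0,0],
    [-0.013,-0.163,0.02,0,0,0],
    [-0.029,-0.198,0.02,0,0,0],
    [-0.05,-0.23,0.02,0,0,0],
    [-0.075,-0.259,0.02,0,0,0],
    [-0.104,-0.284,0.02,0,0,0],
    [-0.136,-0.305,0.02,0,0,0],
  ],
)

```text
time: 38.87
eef_pos: [0.6033, -0.0923, 0.0731]
eef_rot: [3.132, -0.002, 1.594]
contact_force: [9.2, 3.5, -2.1]
grip_width: 0.0
grip_force: 4.0
```

```bash
cat > ck.py <<'E'
from h import *
def crank():
    s=get_state();print(s['time'],s['eef_pos'],s['contact_force'])
    ax=np.array([.6461,-.120]);e=s['eef_pos'][:2]-ax
    print('tool r,ang',np.hypot(*e),np.degrees(np.arctan2(e[1],e[0])))
    for n in('scene','top'):
        c=cam(n);P=cloud(c);H=hsv(c)
        r=rects(c,(H[...,2]<70)&box(P,.57,.72,-.2,-.04,.117,.135),.127,4)
        for q in r:
            d=np.array(q[0])-ax;a=np.degrees(np.arctan2(d[1],d[0]))%360
            print(n,q,'r %.3f crank %.2f'%(np.hypot(*d),np.radians(a-106.1)))
E
python3 -c "from ck import *;crank()"
```

```text
38.8667 [ 0.60329155 -0.09227522  0.07314015] [ 9.1955906  3.4743723 -2.1133758]
tool r,ang 0.051002221048876376 147.07099086685378
scene ([0.6, -0.113], [0.0338, 0.0198], 12.6, [274.0, 246.0]) r 0.047 crank 1.14
top ([0.5852, -0.1159], [0.0156, 0.0066], -44.8, [309.0, 162.0]) r 0.061 crank 1.22
```

Call:
drive_tool(
  plan=[
    [-0.035,-0.016,0,0,0,0],
    [-0.071,-0.028,0,0,0,0],
    [-0.109,-0.034,0,0,0,0],
    [-0.148,-0.034,0,0,0,0],
    [-0.186,-0.03,0,0,0,0],
    [-0.223,-0.02,0,0,0,0],
    [-0.258,-0.005,0,0,0,0],
    [-0.291,0.015,0,0,0,0],
    [-0.321,0.039,0,0,0,0],
    [-0.321,0.039,0,0,0,0],
  ],
)

```text
time: 39.8
eef_pos: [0.6093, -0.1531, 0.0715]
eef_rot: [-3.141, -0.008, 1.596]
contact_force: [3.6, 7.9, 1.2]
grip_width: -0.0
grip_force: 5.8
```

```bash
python3 -c "from ck import *;crank()"
```

```text
39.8 [ 0.60926803 -0.1530542   0.07148189] [3.56614535 7.8871916  1.2463915 ]
tool r,ang 0.049489134387637246 -138.09417050774633
scene ([0.6242, -0.1698], [0.0322, 0.0151], -25.8, [258.0, 264.0]) r 0.054 crank 2.45
```

Call:
drive_tool(
  plan=[
    [-0.01,0.009,0,0,0,0],
    [-0.019,0.019,0,0,0,0],
    [-0.022,0.024,0,0,0,0],
    [-0.022,0.024,0,0,0,0],
  ],
)

```text
time: 40.23
eef_pos: [0.6135, -0.1558, 0.0714]
eef_rot: [-3.141, -0.01, 1.597]
contact_force: [2.2, 7.8, 0.8]
grip_width: 0.0001
grip_force: 3.1
```

```bash
python3 -c "from ck import *;crank()"
```

```text
40.2333 [ 0.61352452 -0.15575688  0.07138669] [2.2471957  7.79279575 0.78307385]
tool r,ang 0.048370614718038205 -132.33435572927957
scene ([0.6249, -0.1744], [0.0432, 0.0171], -3.0, [258.0, 266.0]) r 0.058 crank 2.49
```

Call:
drive_tool(
  plan=[
    [0.03,-0.03,0,0,0,0],
    [0.06,-0.06,0,0,0,0],
    [0.06,-0.06,-0.2,0,0,0],
    [0.06,-0.06,-0.4,0,0,0],
    [0.06,-0.06,-0.6,0,0,0],
    [0.06,-0.06,-0.8,0,0,0],
    [0.06,-0.06,-1,0,0,0],
    [0.06,-0.06,-1,0,0,0],
  ],
)

```text
time: 41.0
eef_pos: [0.6029, -0.1548, 0.2801]
eef_rot: [3.128, 0.006, 1.589]
contact_force: [0.7, -1.4, 1.2]
grip_width: -0.0003
grip_force: 0.0
```

Call:
drive_tool(
  plan=[
    [-0.6,0,-0.4,0,0,0],
    [-0.6,0,-0.4,0,0,0],
    [-0.6,0,-0.4,0,0,0],
    [-0.6,0,-0.4,0,0,0],
    [-0.6,0,-0.4,0,0,0],
    [-0.6,0,-0.4,0,0,0],
  ],
)

```text
time: 41.5
eef_pos: [0.6013, -0.273, 0.3505]
eef_rot: [-3.138, 0.001, 1.587]
contact_force: [-0.0, 0.0, 0.2]
grip_width: -0.0
grip_force: 0.0
```

Run:
```python
from h import *
s=get_state();print(s['time'],s['eef_pos'],s['eef_rot'])
ax=np.array([.6461,-.120])
c=cam('wrist');cv2.imwrite("pics/w6.png",c['pixels'][:,:,::-1]);P=cloud(c);H=hsv(c)
for q in rects(c,(H[...,2]<80)&box(P,.56,.74,-.21,-.03,.119,.135),.127,20):
    d=np.array(q[0])-ax;print(q,np.hypot(*d),'crank %.3f'%np.radians(np.degrees(np.arctan2(d[1],d[0]))%360-106.1))
m=box(P,.61,.675,-.01,.11,.065,.085)&(H[...,1]<70);r=rects(c,m,.08,200);print('stack',*r)
m=box(P,.6,.69,-.06,.06,.093,.106)&(H[...,0]>45)&(H[...,0]<85)&(H[...,1]>100);print('pad',*rects(c,m,.1,20))
```

```text
41.5 [ 0.60130284 -0.27303497  0.35053568] [-3.13844090e+00  5.17663262e-04  1.58698433e+00]
([0.6316, -0.1726], [0.0191, 0.0177], 53.5, [308.0, 84.0]) 0.054561983101789835 crank 2.592
stack
pad
```

View pics/w6.png

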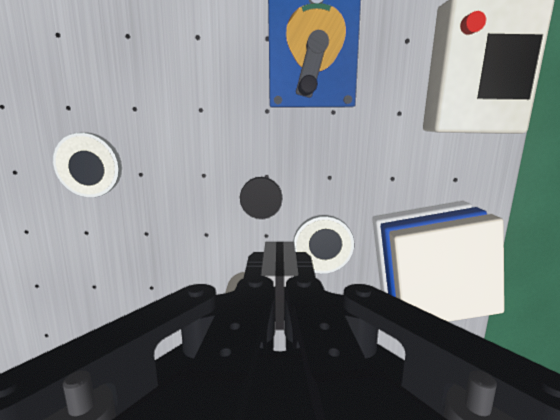

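The crank is at 2.59, with the post at (307,84) and the roller on the green-striped arc. Now to the lid, with a look at the stack on the way.

Call:
drive_tool(
  plan=[
    [1,0.05,0,0,0,0],
    [1,0.05,0,0,0,0],
    [1,0.05,0,0,0,0],
    [1,0.05,0,0,0,0],
    [1,0.05,0,0,0,0],
    [1,0.05,0,0,0,0],
    [1,0.05,0,0,0,0],
  ],
  claw=-1,
)

```text
time: 42.13
eef_pos: [0.6084, -0.065, 0.3486]
eef_rot: [-3.135, -0.003, 1.601]
contact_force: [-0.2, -0.8, -0.4]
grip_width: 0.0834
grip_force: 0.0
```

Run:
```python
from h import *
s=get_state();print(s['time'],s['eef_pos'],s['eef_rot'])
c=cam('wrist');P=cloud(c);H=hsv(c);cv2.imwrite("pics/w7.png",c['pixels'][:,:,::-1])
m=box(P,.61,.675,-.02,.11,.073,.088)&(H[...,1]<70)&(H[...,2]>30);print('stack',*rects(c,m,.08,200))
m=box(P,.56,.72,-.03,.13,.098,.112)&(H[...,1]<70);v,u=np.nonzero(m);print('guides',cv2.minAreaRect(atz(c,np.c_[u,v],.104)[:,:2].astype(np.float32)))
calls([.606,.314,.2],94.4)
```

```text
42.1333 [ 0.60835538 -0.06498347  0.34860822] [-3.13547657e+00 -2.95174862e-03  1.60060457e+00]
stack ([0.6436, 0.0582], [0.0919, 0.0642], -88.3, [307.0, 65.0])
guides ((0.6417943239212036, 0.05079645290970802), (0.07761560380458832, 0.11761680245399475), 1.1544100046157837)
call [1.0, 0.022, 0.391, -0.002, -0.0, -0.017] rows 5.2
call [0.909, 0.065, 0.355, -0.0, -0.0, 0.0] rows 4.7
```

View pics/w7.png

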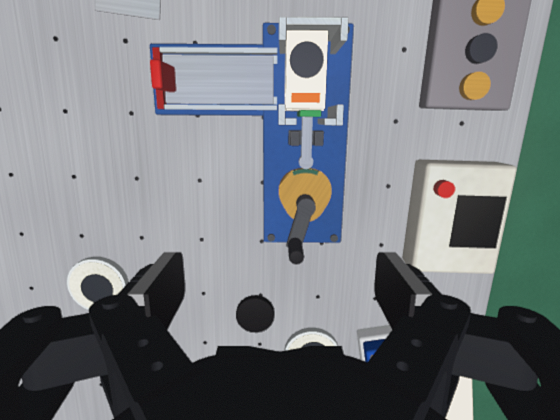

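The stack is squared against the fence at (306,68), with the roller on the green dwell at (305,170) and the gate fully out. Now I'll go to the lid.

Call:
drive_tool(
  plan=[
    [1,0.022,0.2,0,0,-0.017],
    [1,0.022,0.2,0,0,-0.017],
    [1,0.022,0.2,0,0,-0.017],
    [1,0.022,0.2,0,0,-0.017],
    [1,0.022,0.2,0,0,-0.017],
    [1,0.022,0.2,0,0,-0.017],
    [1,0.022,0.2,0,0,-0.017],
  ],
)

```text
time: 42.77
eef_pos: [0.6079, 0.1314, 0.3083]
eef_rot: [-3.135, -0.0, 1.649]
contact_force: [-0.3, -0.1, 0.6]
grip_width: 0.0857
grip_force: 0.0
```

Call:
drive_tool(
  plan=[
    [0.909,0.065,0.5,0,0,0],
    [0.909,0.065,0.5,0,0,0],
    [0.909,0.065,0.5,0,0,0],
    [0.909,0.065,0.5,0,0,0],
    [0.909,0.065,0.5,0,0,0],
    [0.909,0.065,0.5,0,0,0],
    [0.909,0.065,0.5,0,0,0],
    [0.909,0.065,0.5,0,0,0],
  ],
)

```text
time: 43.43
eef_pos: [0.6095, 0.3078, 0.2102]
eef_rot: [-3.139, 0.003, 1.641]
contact_force: [-0.3, -0.9, 0.7]
grip_width: 0.0854
grip_force: 0.0
```

```bash
cat > lid.py <<'E'
from h import *
def lid(zt,x0,x1,y0,y1):
    "zt: height of the plate's top"
    c=cam('wrist');P=cloud(c);H=hsv(c)
    a=rects(c,(H[...,1]>80)&(H[...,0]>90)&(H[...,0]<130)&box(P,x0,x1,y0,y1,zt-.008,zt+.01),zt,500)
    b=rects(c,(H[...,1]<60)&(H[...,2]>120)&box(P,x0,x1,y0,y1,zt+.028,zt+.045),zt+.036,50)
    print('plate',*a);print('handle',*b)
    return c,b
E
python3 - <<'E'
from lid import *
s=get_state();print(s['time'],s['eef_pos'],s['eef_rot'])
lid(.008,.5,.72,.18,.45)
calls([.606,.314,-.009],94.4)
E
```

```text
43.4333 [0.6094938  0.30782442 0.21024776] [-3.13925837e+00  2.90421669e-03  1.64080675e+00]
plate ([0.6058, 0.3164], [0.1331, 0.0932], -85.7, [277.0, 163.0])
handle ([0.6059, 0.3168], [0.0596, 0.0154], -85.8, [276.0, 172.0])
call [0.034, -0.015, 1.0, -0.0, 0.001, -0.003] rows 4.8
call [0.003, -0.002, 0.1, 0.0, -0.0, -0.0] rows 0.5
```

Call:
drive_tool(
  plan=[
    [0.045,-0.014,0.2,0,0,0],
    [0.045,-0.014,0.4,0,0,0],
    [0.045,-0.014,0.6,0,0,0],
    [0.045,-0.014,0.8,0,0,0],
    [0.045,-0.014,0.8,0,0,0],
    [0.045,-0.014,0.8,0,0,0],
    [0.045,-0.014,0.8,0,0,0],
  ],
)

```text
time: 44.07
eef_pos: [0.6074, 0.3188, 0.0535]
eef_rot: [3.139, -0.001, 1.642]
contact_force: [-0.1, 0.5, 0.8]
grip_width: 0.0853
grip_force: 0.0
```

Run:
```python
from lid import *
s=get_state();print(s['time'],s['eef_pos'],s['eef_rot'])
lid(.008,.5,.72,.18,.45)
calls([.6059,.3166,-.010],94.3)
```

```text
44.0667 [0.60739181 0.31877136 0.05354991] [ 3.13901074e+00 -8.28718497e-04  1.64210990e+00]
plate ([0.6058, 0.3166], [0.1325, 0.0927], -85.7, [276.0, 208.0])
handle ([0.6056, 0.318], [0.06, 0.0153], -85.5, [276.0, 235.0])
call [-0.014, -0.012, 0.322, 0.001, -0.001, -0.001] rows 1.5
```

Call:
drive_tool(
  plan=[
    [-0.01,-0.008,0.12,0,0,-0.001],
    [-0.01,-0.008,0.22,0,0,-0.001],
    [-0.01,-0.008,0.3,0,0,-0.001],
    [-0.01,-0.008,0.315,0,0,-0.001],
    [-0.01,-0.008,0.315,0,0,-0.001],
    [-0.01,-0.008,0.315,0,0,-0.001],
  ],
)

```text
time: 44.62
eef_pos: [0.6048, 0.3183, -0.0101]
eef_rot: [3.14, -0.002, 1.648]
contact_force: [-0.3, -0.4, 0.3]
grip_width: 0.0857
grip_force: 0.0
```

Call:
drive_tool(
  plan=[
    [0,0,0,0,0,0],
    [0,0,0,0,0,0],
    [0,0,0,0,0,0],
    [0,0,0,0,0,0],
    [0,0,0,0,0,0],
    [0,0,0,0,0,0],
    [0,0,0,0,0,0],
    [0,0,0,0,0,0],
    [0,0,0,0,0,0],
    [0,0,0,0,0,0],
  ],
  claw=1,
  grip_force=40,
)

```text
time: 45.45
eef_pos: [0.6032, 0.318, -0.0125]
eef_rot: [-3.14, -0.0, 1.648]
contact_force: [1.0, -0.5, 2.4]
grip_width: 0.0156
grip_force: 39.6
```

Run:
```python
from lid import *
s=get_state();print(s['time'],s['eef_pos'],s['eef_rot'])
lid(.008,.5,.72,.18,.45)
```

```text
45.45 [ 0.60320744  0.31795767 -0.01251258] [-3.13964759e+00 -4.15487008e-04  1.64760644e+00]
plate ([0.6017, 0.3406], [0.0922, 0.0834], 4.4, [279.0, 189.0])
handle ([0.603, 0.3224], [0.053, 0.0157], -85.8, [279.0, 284.0]) ([0.5916, 0.3251], [0.0044, 0.0036], -86.8, [250.0, 279.0]) ([0.6142, 0.3266], [0.004, 0.004], -85.6, [309.0, 279.0])
```

Call:
drive_tool(
  plan=[
    [0,0,-0.05,0,0,0],
    [0,0,-0.2,0,0,0],
    [0,0,-0.4,0,0,0],
    [0,0,-0.6,0,0,0],
    [0,0,-0.8,0,0,0],
    [0,0,-1,0,0,0],
    [0,0,-1,0,0,0],
    [0,0,-1,0,0,0],
  ],
)

```text
time: 46.17
eef_pos: [0.6043, 0.3179, 0.1903]
eef_rot: [3.14, -0.002, 1.647]
contact_force: [-0.4, -0.2, -2.0]
grip_width: 0.0152
grip_force: 39.3
```

Run:
```python
from h import *
s=get_state();print(s['eef_pos'],s['eef_rot'],s['grip_width']);
calls([.6424,.0516,.16],91.3)
```

```text
[0.6042697  0.31793355 0.19028768] [ 3.14035367e+00 -2.16741443e-03  1.64737149e+00] 0.015247486530510364
call [-1.0, 0.066, 0.111, 0.0, -0.001, 0.017] rows 4.8
call [-0.341, 0.041, 0.039, 0.0, 0.0, 0.0] rows 1.7
```

Call:
drive_tool(
  plan=[
    [-0.2,0.02,0,0,0,0.005],
    [-0.4,0.03,0,0,0,0.01],
    [-0.6,0.04,0,0,0,0.017],
    [-0.8,0.05,0,0,0,0.017],
    [-1,0.066,0,0,0,0.017],
    [-1,0.066,0,0,0,0.017],
    [-1,0.066,0,0,0,0.017],
  ],
)

```text
time: 46.75
eef_pos: [0.6303, 0.1142, 0.185]
eef_rot: [-3.133, 0.003, 1.586]
contact_force: [-0.3, 0.1, -1.5]
grip_width: 0.0153
grip_force: 39.2
```

Call:
drive_tool(
  plan=[
    [-0.15,0.02,0,0,0,0],
    [-0.341,0.041,0,0,0,0],
    [-0.341,0.041,0.1,0,0,0],
    [-0.341,0.041,0.2,0,0,0],
    [-0.341,0.041,0.3,0,0,0],
    [-0.341,0.041,0.35,0,0,0],
    [-0.341,0.041,0.35,0,0,0],
    [-0.341,0.041,0.35,0,0,0],
    [-0.341,0.041,0.35,0,0,0],
  ],
)

```text
time: 47.5
eef_pos: [0.642, 0.052, 0.1178]
eef_rot: [-3.14, 0.0, 1.595]
contact_force: [0.7, -0.2, -0.8]
grip_width: 0.0157
grip_force: 39.2
```

Run:
```python
from h import *
s=get_state();print(s['time'],s['eef_pos'],s['eef_rot'],s['grip_width']);
calls([.6424,.0516,.091],91.3)
```

```text
47.5 [0.64200572 0.05204996 0.11775161] [-3.13982312e+00  3.18184945e-05  1.59518919e+00] 0.015699022876176333
call [-0.002, 0.002, 0.134, -0.001, 0.0, 0.001] rows 0.6
```

Call:
drive_tool(
  plan=[
    [-0.001,0.002,0.03,0,0,0],
    [-0.001,0.002,0.06,0,0,0],
    [-0.001,0.002,0.09,0,0,0],
    [-0.001,0.002,0.11,0,0,0],
    [-0.001,0.002,0.125,0,0,0],
    [-0.001,0.002,0.135,0,0,0],
    [-0.001,0.002,0.14,0,0,0],
    [-0.001,0.002,0.14,0,0,0],
    [-0.001,0.002,0.14,0,0,0],
  ],
)

```text
time: 48.25
eef_pos: [0.6419, 0.0512, 0.0892]
eef_rot: [-3.139, 0.0, 1.594]
contact_force: [0.0, 0.3, -0.7]
grip_width: 0.0158
grip_force: 39.3
```

Call:
drive_tool(
  plan=[
    [0,0,0.004,0,0,0],
    [0,0,0.006,0,0,0],
    [0,0,0.006,0,0,0],
  ],
)

```text
time: 48.5
eef_pos: [0.642, 0.0512, 0.0885]
eef_rot: [-3.139, -0.0, 1.594]
contact_force: [-0.5, 0.2, 2.4]
grip_width: 0.0158
grip_force: 39.7
```

Call:
drive_tool(
  plan=[
    [0,0,0,0,0,0],
    [0,0,0,0,0,0],
    [0,0,0,0,0,0],
    [0,0,0,0,0,0],
    [0,0,0,0,0,0],
    [0,0,0,0,0,0],
  ],
  claw=-1,
)

```text
time: 49.0
eef_pos: [0.6417, 0.0513, 0.0877]
eef_rot: [-3.138, 0.0, 1.594]
contact_force: [-0.8, -0.9, -0.0]
grip_width: 0.0848
grip_force: 0.0
```

Call:
drive_tool(
  plan=[
    [0,0,-0.1,0,0,0],
    [0,0,-0.25,0,0,0],
    [0,0,-0.5,0,0,0],
    [0,0,-0.75,0,0,0],
    [0,0,-1,0,0,0],
    [0,0,-1,0,0,0],
  ],
)

```text
time: 49.5
eef_pos: [0.6439, 0.0507, 0.2933]
eef_rot: [3.137, 0.0, 1.594]
contact_force: [0.6, -0.2, 0.1]
grip_width: 0.0854
grip_force: 0.0
```

Call:
drive_tool(
  plan=[
    [-0.5,0,0,0,0,0],
    [-0.5,0,0,0,0,0],
    [-0.5,0,0,0,0,0],
    [-0.5,0,0,0,0,0],
    [-0.5,0,0,0,0,0],
    [-0.5,0,0,0,0,0],
    [-0.5,0,0,0,0,0],
  ],
)

```text
time: 50.08
eef_pos: [0.6449, -0.0463, 0.2874]
eef_rot: [-3.138, -0.002, 1.597]
contact_force: [0.2, -0.1, 0.5]
grip_width: 0.0854
grip_force: 0.0
```

Run:
```python
from lid import *
s=get_state();print(s['time'],s['eef_pos'],s['eef_rot'])
c,b=lid(.109,.55,.74,-.06,.16);cv2.imwrite("pics/w8.png",c['pixels'][:,:,::-1])
P=cloud(c);H=hsv(c);m=box(P,.59,.69,-.02,.12,.1,.118)&(H[...,1]>80);q=P[m];A=np.c_[q[:,:2],np.ones(len(q))];print('plane',np.linalg.lstsq(A,q[:,2],rcond=None)[0],np.median(q[:,2]))
for q in rects(c,(H[...,2]<80)&box(P,.56,.74,-.21,-.03,.119,.135),.127,20):
    d=np.array(q[0])-[.6461,-.12];print(q,'crank %.3f'%np.radians(np.degrees(np.arctan2(d[1],d[0]))%360-106.1))
```

```text
50.0833 [ 0.64485569 -0.04626813  0.28740806] [-3.13801032e+00 -1.64866551e-03  1.59737522e+00]
plate ([0.6427, 0.0488], [0.1311, 0.0918], -88.7, [280.0, 80.0])
handle ([0.6424, 0.0492], [0.0579, 0.0153], -88.5, [280.0, 80.0])
plane [ 0.00028044 -0.00108015  0.10906542] 0.10918984168373924
([0.632, -0.1688], [0.0222, 0.0177], -89.5, [265.0, 292.0]) crank 2.579
```

View pics/w8.png

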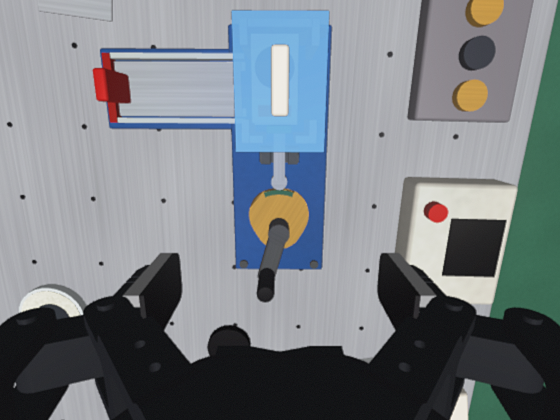

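The lid is flat and centred within about 1.5 mm of the magazine, with yaw 1.3° against 1.15° for the fixture. The crank is at 2.58, the gate is out, and the arm is clear. I'll hand the job in.

```bash
python3 -c "from station import *;print(sign_off())"
```

```text
the job is handed in; nothing more can be done
None
```

The job is done and handed in: all three carriers on the bench are squared in the magazine, the gate is at its end stop, the crank is at about 2.58 rad in the high dwell, and the lid is back on flat and centred to about 1.5 mm.

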